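Hang up the night lanterns and close the toy bin

TASK

Lift every night lantern out of the toy bin and hang it by its handle on any hook of the rack. When all of them hang, close the bin with its cover: hook the cover's far edge under the lip and turn it down until it lies flat and square on the rim. The little wagon stays in the bin, and the other toys on the shelf are left alone.

Things in the scene. Friction and masses are not known exactly. Their poses are not given: they have to be found in the camera images.
- bin: bamboo-ply toy bin, fixed, 228 (x) x 230 (y) mm outside, origin at the centre of its underside. Floor 6 mm thick; rim (tops of the walls) 84 mm up; inside 204 (x) x 210 (y) mm. Lip on its far (+x) wall, stop on its near (-x) wall: the cover fits between them, lying on the rim (218 mm for its 212 mm); nothing bounds it at the sides (y)
- bin_lip (a point): middle of the lip's inner lower edge, at x = +92 mm, 101 mm up in the bin. The lip runs along the whole far side: it reaches 17 mm in from a riser (inner face at x = +109 mm), is 6 mm thick (top 107 mm up), and leaves a slot 17 mm high above the rim
- bin_stop (a point): middle of the stop's top edge, at x = -109 mm, 92 mm up in the bin: an 8 mm high strip on the rim along the whole near side
- cover_ridge (a point): grip ridge of the bin's cover: a loose ply board 212 (x) x 226 (y) x 8 mm, 250 g, at first flat beside the bin, ridge up. The ridge on its middle is 14 mm thick (x), 90 long (y), 26 high; this point is its centre, 21 mm above the board's underside. z: the board's normal. Half a turn about z leaves it the same. Seated, this point is at bin x = y = 0 (+-3 mm in x), 105 mm up
- rack: bamboo rack, fixed: a level beam 430 mm long (along its y), 30 mm high, on two posts; origin on the shelf under the beam's middle. Beam's front face at x = -8 mm, top 255 mm up; posts at y = +-215 mm, 260 mm high. Four steel hooks point along its -x, roughly towards the robot, at y = -150, -50, +50, +150 mm
- hook0 (a point): on the centre line of a steel hook's level shank, 47 mm out from the beam's front face, 240 mm above the shelf. The 8 mm rod runs level out of the beam along the rack's -x to 19 mm beyond this point, then bends up into a short tip, its top 20 mm above the shank's centre line. Axes as the rack
- hook1 (a point): on the centre line of a steel hook's level shank, 47 mm out from the beam's front face, 240 mm above the shelf. The 8 mm rod runs level out of the beam along the rack's -x to 19 mm beyond this point, then bends up into a short tip, its top 20 mm above the shank's centre line. Axes as the rack
- hook2 (a point): on the centre line of a steel hook's level shank, 47 mm out from the beam's front face, 240 mm above the shelf. The 8 mm rod runs level out of the beam along the rack's -x to 19 mm beyond this point, then bends up into a short tip, its top 20 mm above the shank's centre line. Axes as the rack
- hook3 (a point): on the centre line of a steel hook's level shank, 47 mm out from the beam's front face, 240 mm above the shelf. The 8 mm rod runs level out of the beam along the rack's -x to 19 mm beyond this point, then bends up into a short tip, its top 20 mm above the shank's centre line. Axes as the rack
- lantern0_bar (a point): middle of the handle bar of a night lantern (all alike, 160 g): cylinder 54 mm across (62 at its 16 mm high heavy foot), 70 high, rigid upright handle on top. The bar: rod 10 mm thick, 80 long, along this y, 121 mm above the lantern's underside. Below the bar the handle is open: 46 mm high, 64 wide between 8 mm posts at y = +-36 mm. z up the lantern; half a turn leaves it the same. May be absent
- lantern1_bar (a point): middle of the handle bar of a night lantern (all alike, 160 g): cylinder 54 mm across (62 at its 16 mm high heavy foot), 70 high, rigid upright handle on top. The bar: rod 10 mm thick, 80 long, along this y, 121 mm above the lantern's underside. Below the bar the handle is open: 46 mm high, 64 wide between 8 mm posts at y = +-36 mm. z up the lantern; half a turn leaves it the same. May be absent
- lantern2_bar (a point): middle of the handle bar of a night lantern (all alike, 160 g): cylinder 54 mm across (62 at its 16 mm high heavy foot), 70 high, rigid upright handle on top. The bar: rod 10 mm thick, 80 long, along this y, 121 mm above the lantern's underside. Below the bar the handle is open: 46 mm high, 64 wide between 8 mm posts at y = +-36 mm. z up the lantern; half a turn leaves it the same. May be absent
- lantern3_bar (a point): middle of the handle bar of a night lantern (all alike, 160 g): cylinder 54 mm across (62 at its 16 mm high heavy foot), 70 high, rigid upright handle on top. The bar: rod 10 mm thick, 80 long, along this y, 121 mm above the lantern's underside. Below the bar the handle is open: 46 mm high, 64 wide between 8 mm posts at y = +-36 mm. z up the lantern; half a turn leaves it the same. May be absent
- wagon_center (a point): centre of a small wooden toy wagon, 36 x 20 mm, 16 mm high (26 with its funnel), loose on the bin's floor between the lanterns; it stays there
- racecar: black plastic race car, 155 mm long, 40 mm high, loose, origin at the centre of its underside; leave it alone
- bulldozer: yellow die-cast bulldozer, 110 mm long, 66 mm high, loose, origin at the centre of its underside; leave it alone
- helicopter: grey plastic helicopter, rotor 200 mm across, 71 mm high, loose, origin at the centre of its underside; leave it alone
- bowl: blue ceramic bowl, 120 mm across, 55 mm high, loose, origin at the centre of its underside; leave it alone
There are look-alikes about, which are no part of the job. What is shaped like the part that bears lantern1_bar but purple is not meant. Leave any green look-alike of the part that bears lantern3_bar alone.

How it is judged:
By the outcome, as a careful person would: the job done as asked, in the order asked, and still so for the second after the job is handed in, with the robot touching nothing.
Of lantern0, lantern1, lantern2, lantern3 only 2 to 4 are there at a start; the rules pass over those that are not, and their reading is None.
At some moment in a run one of cover, lantern0, lantern1, lantern2, lantern3 may be knocked a few centimetres aside while the robot is not near it.
It also fails if it takes over 210 s, if anything falls off the work surface, if the arm or the gripper's body presses on something with over 40 N, if the wrist force passes 120 N, or if a joint passes its speed limit or range.

ROBOT

A 7-joint arm with a two-finger parallel gripper is mounted at the origin on the work surface. World frame = base frame: x ahead of the robot, y to its left, z up, the work surface at z = 0. Lengths are in m, angles in rad, forces in N, time in s.
With the tool pointing down it reaches from about 0.4 to 0.875 m from the base axis. Payload 19.3 kg.
Tool frame: the origin (TCP) lies midway between the tips of the shut fingers; the grasp point (between the pads) lies 19 mm behind it; z points along the fingers, y is the line along which they close (so a half turn about z gives the same grasp; the last joint's range is limited). The gripper opens to 85 mm and grips with 20 to 120 N. Pads are 22 mm wide; open, the fingers measure 114 mm over their backs; the gripper's body (76 mm by 85 mm) begins 54 mm behind the grasp point. The pads swing forward as they close: fully open they stand 13 mm farther back than shut.
Start: joints at [-1.239, 0.521, -0.036, 1.599, 0.021, 1.021, -0.113], TCP at [0.244, 0.575, 0.231] pointing down, gripper open.
Joint ranges: [-2.91, 2.91], [-0.3, 2.13], [-1.5, 1.42], [0.17, 2.43], [-1.26, 4.41], [0.16, 1.93], [-2.52, 2.52]. Speed limits (rad/s): [1.89, 1.89, 2.39, 2.39, 3.01, 3.01, 3.01].

INTERFACE

Orientations are given as [roll, pitch, yaw] about the fixed x, y, z axes, in that order (R = Rz(yaw) Ry(pitch) Rx(roll)).
In Python, from workcell import telemetry, grab_frame, calibration, bot, outline_of, landmark_of gives the robot as it stands. The module is installed in compiled form; this text tells all that it offers.
- The arm moves only by the shell command python3 -m inch 'ROWS' [FORCE]. ROWS is JSON, a list of rows, each a list of 7 numbers: the shift along the tool's x, y, z in m, then the turn, a rotation vector about the tool's x, y, z in rad, then the closure, from 0 (fully open) to 1 (shut). A call has 1 to 5 rows; each row shifts and turns the commanded pose from where the row before left it, along the tool's axes as they then stand; what a row does not reach is not made up. A row lasts 1/10 s, in which the tool goes at most 50 mm and 8.59 degrees, less where a joint would pass 70% of its speed; a pose out of reach is approached as far as the arm can. A call is refused whole if a number of a shift passes 0.05 or a number of a turn 0.15, either way. A call with a gripper value outside its range is refused whole. The fingers move at their own pace and stop on an object; FORCE is the grip in N (left out, the last holds). Time passes only in rows, so rows that do not move let the fingers close. It gives the time, the measured TCP pose, the force, the opening and the grip force at its end, in the units of the state.
- telemetry.observe(): the state, without advancing time (a new reading comes with each control period).
- grab_frame(name): name is "scene" or "top"; returns the picture (420x560x3 uint8, red, green, blue); there is no depth.
- calibration(name): a dict with "fovy" (degrees; the focal length in pixels is half the picture's height over the tangent of half this angle, whatever the lens; pixels are square), "cx", "cy" (the principal point, pixels), "pose" (4x4, takes a point from camera to world coordinates). Camera axes: x right, y down, z forward; pixel columns grow to the right and rows downward; lengths in m; the calibration is good to about 2 mm. A picture is of the moment at which its call begins. calibration takes no time and is no camera call.
- bot.job_done(): hands the job in; it is judged then, once.
Trained networks look in the newest picture that a camera, given by its name, has taken for a name from the list of things; names that differ only in an ending like _2 or _b are one class to them, and where a whole thing is asked for, a point or a joint stands for the part that bears it (a point fixed in the world has none). Each returns a list of dicts, best first, with "score" (0 to 1); they miss things now and then, are a little off and sometimes report something else, mostly with a low value. They report only what shows in the picture. A call takes as long as a camera call. They do not tell look-alikes from the thing itself.
- outline_of(label, camera): "region" (420x560 bool, what is visible of it) and "rect" ([left, top, right, bottom] in pixels, round what is visible of it).
- landmark_of(label, camera): "xy" ([column, row] in pixels: a listed point, or the origin of a listed thing).
The state is a dict: "clock": time; "qpos": joint angles; "qd": joint speeds; "joint_efforts": joint torques, N m; "position": TCP position; "tool_rot": TCP orientation; "force": force on the tool from outside, world axes, zero at the start; "moment": the same for the moment, N m; "grip_width": finger opening in m; "finger_force": force on a finger pad.
Only numpy, scipy, OpenCV 4.12 (cv2) and the standard library are available. Lean on these libraries where they do the work, as an engineer would, in place of code of your own. Each camera call takes 0.05 s, during which the arm holds its last target. There are 200 camera calls.

## Working session

There is one attempt and no reset: what is moved stays moved. The work goes in short steps, Python scripts to look and compute and a shell command to move; the robot and the scene stay as the last step left them, time stands still between calls to the robot, and variables do not carry over. Pictures are saved under pics/ and viewed, at most 14 in all, crops included, and the job is handed in when it is done.

```bash
mkdir -p pics; cat > h.py <<'E'
import numpy as np, cv2
from workcell import telemetry, grab_frame, calibration, bot, outline_of, landmark_of
def save(n,f):
    im=grab_frame(n); cv2.imwrite('pics/'+f,im[:,:,::-1]); return im
def ray(n,xy):
    c=calibration(n); f=210/np.tan(np.radians(c['fovy'])/2); P=np.array(c['pose'])
    d=P[:3,:3]@np.array([(xy[0]-c['cx'])/f,(xy[1]-c['cy'])/f,1.]); return P[:3,3],d
def atz(n,xy,z):
    o,d=ray(n,xy); return o+d*(z-o[2])/d[2]
def tri(a,b):
    (o,d),(p,e)=ray('scene',a),ray('top',b); d=d/np.linalg.norm(d); e=e/np.linalg.norm(e)
    s=np.linalg.lstsq(np.c_[d,-e],p-o,rcond=None)[0]; A=o+s[0]*d;B=p+s[1]*e
    return (A+B)/2,np.linalg.norm(A-B)
def px(n,X):
    c=calibration(n); f=210/np.tan(np.radians(c['fovy'])/2); P=np.array(c['pose'])
    q=P[:3,:3].T@(np.array(X)-P[:3,3]); return np.array([c['cx']+f*q[0]/q[2],c['cy']+f*q[1]/q[2]])
E
python3 - <<'E'
from h import *
np.set_printoptions(precision=3,suppress=True)
for n in('scene','top'):
    save(n,n+'0.png'); print(n,calibration(n))
    for l in ['bin','bin_lip','bin_stop','cover_ridge','rack','hook0','lantern0_bar','wagon_center']:
        print(l,[(np.round(r['xy']).tolist(),round(r['score'],2)) for r in landmark_of(l,n)])
print(telemetry.observe())
E
```

```text
scene {'fovy': 48.64775553077872, 'cx': 282.50376314518473, 'cy': 212.87878011968172, 'pose': array([[ 0.262,  0.772, -0.579,  1.3  ],
       [ 0.965, -0.212,  0.155, -0.2  ],
       [-0.003, -0.599, -0.801,  1.208],
       [ 0.   ,  0.   ,  0.   ,  1.   ]])}
bin [([272.0, 237.0], 0.8), ([271.0, 233.0], 0.57)]
bin_lip [([279.0, 245.0], 0.82)]
bin_stop [([265.0, 195.0], 0.87), ([337.0, 214.0], 0.51)]
cover_ridge [([176.0, 251.0], 0.58), ([250.0, 208.0], 0.42)]
rack []
hook0 [([338.0, 218.0], 0.95), ([360.0, 192.0], 0.85), ([389.0, 146.0], 0.72), ([372.0, 170.0], 0.59)]
lantern0_bar [([258.0, 230.0], 0.87)]
wagon_center [([271.0, 236.0], 0.64), ([389.0, 144.0], 0.6)]
top {'fovy': 54.28671864825731, 'cx': 273.51033678042256, 'cy': 203.0400951622667, 'pose': array([[-0.024, -0.976,  0.216,  0.368],
       [-1.   ,  0.022, -0.01 ,  0.018],
       [ 0.005, -0.216, -0.976,  0.994],
       [ 0.   ,  0.   ,  0.   ,  1.   ]])}
bin [([285.0, 231.0], 0.6)]
bin_lip [([290.0, 188.0], 0.78), ([380.0, 133.0], 0.43), ([211.0, 145.0], 0.26)]
bin_stop [([287.0, 276.0], 0.87), ([169.0, 179.0], 0.55)]
cover_ridge [([406.0, 240.0], 0.64)]
rack []
hook0 [([174.0, 178.0], 0.9), ([209.0, 142.0], 0.79), ([129.0, 215.0], 0.75), ([262.0, 244.0], 0.72), ([93.0, 253.0], 0.61)]
lantern0_bar [([315.0, 203.0], 0.88), ([209.0, 145.0], 0.55)]
wagon_center [([293.0, 230.0], 0.56), ([325.0, 125.0], 0.21)]
{'clock': 0.9, 'qpos': array([-1.239,  0.521, -0.036,  1.6  ,  0.021,  1.021, -0.113]), 'qd': array([-0.   , -0.   , -0.001, -0.001, -0.001,  0.002,  0.001]), 'joint_efforts': array([  0.001, -92.684,   1.979, -37.026,   0.018,   0.002,  -0.   ]), 'position': array([0.244, 0.575, 0.231]), 'tool_rot': array([-3.142,  0.   ,  2.74 ]), 'force': array([-0.696, -0.27 ,  0.429]), 'moment': array([-0.014, -0.038, -0.035]), 'finger_force': 0.0, 'grip_width': 0.08539024954581302}
```

View pics/scene0.png

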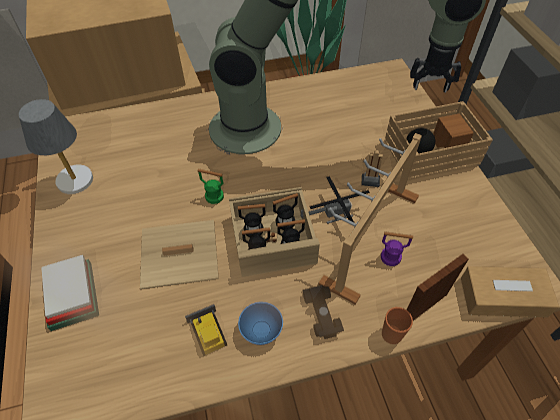

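View pics/top0.png

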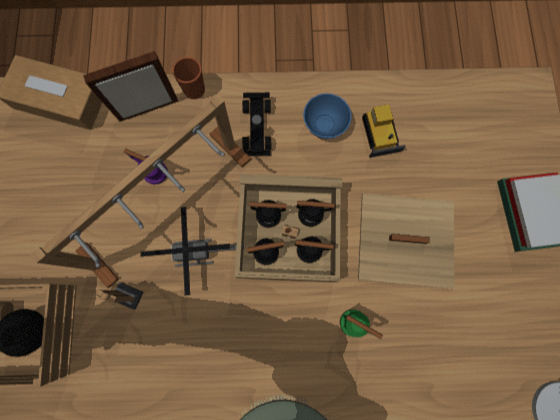

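The pictures show four black lanterns in the bin: top bars near (268,207), (315,205), (266,246), (311,243); scene bars near (252,207), (285,198), (257,232), (290,226). The green one at scene (213,188) / top (355,323) and the purple one at scene (393,250) / top (153,168) are the look-alikes to leave alone. The cover is at top (408,240), the rack on the left. I'll check with a close crop.

```bash
python3 - <<'E'
from h import *
a=cv2.imread('pics/scene0.png');b=cv2.imread('pics/top0.png')
A=cv2.resize(a[185:285,225:325],(400,400),interpolation=cv2.INTER_CUBIC)
B=cv2.resize(b[175:285,230:350],(400,367),interpolation=cv2.INTER_CUBIC)
o=np.zeros((600,800,3),np.uint8);o[:400,:400]=A;o[:367,400:]=B
C=cv2.resize(b[95:275,35:255],(269,220),interpolation=cv2.INTER_CUBIC); 
D=cv2.resize(a[125:305,310:430],(133,200)); o[380:600,520:789]=C
D=cv2.resize(a[205:290,135:225],(200,190)); o[405:595,5:205]=D
D=cv2.resize(b[190:290,355:460],(210,200)); o[402:602,215:425]=D[:198]
cv2.imwrite('pics/c1.png',o)
E
```

```text
(no output)
```

View pics/c1.png

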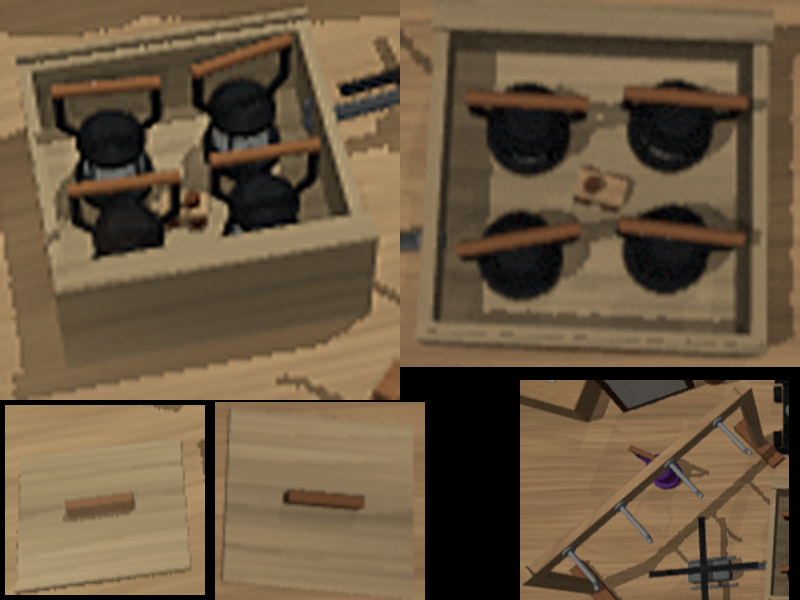

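```bash
python3 - <<'E'
from h import *
np.set_printoptions(precision=4,suppress=True)
L={'FL':[(278,225),(304.5,221.25),(249.8,205),(286.4,206.5)],'FR':[(242.5,232.5),(270,229.25),(297.5,203.5),(334.4,205.9)],
'NL':[(273.75,203.75),(297.5,195.5),(247.7,250),(284,244)],'NR':[(238,208),(265,205.5),(296,243.1),(333.5,247.3)]}
for k,(sr,sl,tl,tr) in L.items():
    a,e=tri(sr,tr);b,g=tri(sl,tl); d=b-a
    print(k,(a+b)/2,e,g,'len',np.linalg.norm(d),'yaw of bar-y',np.degrees(np.arctan2(-d[0],d[1])))
    for p in('m',):
        A=atz('top',tr,.127);B=atz('top',tl,.127);print('   top z=.127',(A+B)/2)
        A=atz('scene',sr,.127);B=atz('scene',sl,.127);print('   scn z=.127',(A+B)/2)
for k,a,b in [('lip',(279,245),(290,188)),('stop',(265,195),(287,276)),('ridge',(176,251),(406,240)),
 ('h',(338,218),(209,142)),('h',(360,192),(174,178)),('h',(372,170),(129,215)),('h',(389,146),(93,253))]:
    print(k,*tri(a,b))
print(telemetry.observe()['clock'])
E
```

```text
FL [0.5562 0.0225 0.121 ] 0.004277574964821584 0.002180946836648317 len 0.07895526489201495 yaw of bar-y -4.0547500300209895
   top z=.127 [0.5545 0.0208 0.127 ]
   scn z=.127 [0.5606 0.0228 0.127 ]
FR [ 0.5561 -0.0814  0.1217] 0.005173646183354244 0.003495142313449138 len 0.07947222072058552 yaw of bar-y -5.590309123702432
   top z=.127 [ 0.5545 -0.0829  0.127 ]
   scn z=.127 [ 0.5604 -0.0799  0.127 ]
NL [0.4668 0.0297 0.1186] 0.005160031424601189 0.004091355511654226 len 0.07815384948523936 yaw of bar-y 8.230775733981751
   top z=.127 [0.4653 0.0274 0.127 ]
   scn z=.127 [0.4737 0.0302 0.127 ]
NR [ 0.4679 -0.0749  0.1211] 0.0042834627080214445 0.0038648030334713225 len 0.08007570427116663 yaw of bar-y -7.867675112265319
   top z=.127 [ 0.4667 -0.0763  0.127 ]
   scn z=.127 [ 0.473  -0.0737  0.127 ]
lip [ 0.6021 -0.0274  0.0944] 0.0046575685526013474
stop [ 0.4055 -0.0175  0.083 ] 0.0005860835194600026
ridge [ 0.487  -0.3157  0.0056] 0.007931868016171574
h [0.6568 0.1257 0.2439] 0.01332746816963546
h [0.5889 0.2018 0.2415] 0.006373094685905051
h [0.518  0.2754 0.2362] 0.012925108848988322
h [0.4494 0.3454 0.2414] 0.0054151276826989525
0.9
```

```bash
cat > go.py <<'E'
# usage: go.py x y z yaw -> remaining turn and shift in tool axes (shift as after the turn and as now)
import sys; from h import *; from scipy.spatial.transform import Rotation as R
s=telemetry.observe(); t=np.array([float(v) for v in sys.argv[1:4]]); Rn=R.from_euler('xyz',s['tool_rot'])
Rt=R.from_euler('xyz',[np.pi,0,float(sys.argv[4])]); d=t-s['position']
print('turn',(Rn.inv()*Rt).as_rotvec().round(3),'shift after turn',Rt.inv().apply(d).round(4),'shift now',Rn.inv().apply(d).round(4))
print('at',s['position'].round(4),s['tool_rot'].round(3),'F',s['force'].round(1),'w',round(s['grip_width'],4),'t',s['clock'],'q7',s['qpos'].round(2))
E
python3 -m inch '[[0,0,-0.011,0,0,0.128,0.5],[0,0,-0.011,0,0,0.128,0.5],[0,0,-0.011,0,0,0.128,0.5],[0,0,-0.011,0,0,0.128,0.5]]'
python3 -m inch '[[0,0,-0.011,0,0,0.128,0.5],[0,0,-0.011,0,0,0.128,0.5],[0,0,-0.011,0,0,0.128,0.5],[0,0,-0.011,0,0,0.128,0.5]]'
python3 -m inch '[[-0.029,0.003,0,0,0,0,0.5],[-0.029,0.003,0,0,0,0,0.5],[-0.029,0.003,0,0,0,0,0.5],[-0.029,0.003,0,0,0,0,0.5]]'
python3 -m inch '[[-0.029,0.003,0,0,0,0,0.5],[-0.029,0.003,0,0,0,0,0.5],[-0.029,0.003,0,0,0,0,0.5],[-0.029,0.003,0,0,0,0,0.5]]'
python3 go.py .4666 .046 .23 1.714
```

```text
clock: 1.3
position: [0.2444, 0.5752, 0.2757]
tool_rot: [-3.142, -0.0, 2.223]
force: [-0.1, 0.3, 0.4]
grip_width: 0.0425
finger_force: 0.0
clock: 1.7
position: [0.2444, 0.5752, 0.3198]
tool_rot: [-3.142, -0.0, 1.711]
force: [-0.6, -1.0, -0.6]
grip_width: 0.0428
finger_force: 0.0
clock: 2.1
position: [0.2732, 0.461, 0.3193]
tool_rot: [3.142, -0.0, 1.716]
force: [0.8, 0.8, 0.3]
grip_width: 0.0428
finger_force: 0.0
clock: 2.5
position: [0.3019, 0.348, 0.3194]
tool_rot: [3.141, -0.0, 1.716]
force: [0.3, 0.5, 0.6]
grip_width: 0.0429
finger_force: 0.0
turn [ 0.    -0.     0.002] shift after turn [-0.3224  0.1199  0.0894] shift now [-0.3226  0.1193  0.0893]
at [0.3019 0.348  0.3194] [ 3.141 -0.     1.716] F [0.3 0.5 0.6] w 0.0429 t 2.5 q7 [-1.23  0.16  0.28  1.91 -0.05  1.08 -0.78]
```

```bash

python3 -m inch '[[-0.027,0.010,0.007,0,0,0,0.5],[-0.027,0.010,0.007,0,0,0,0.5],[-0.027,0.010,0.007,0,0,0,0.5],[-0.027,0.010,0.007,0,0,0,0.5]]' >/dev/null
python3 -m inch '[[-0.027,0.010,0.007,0,0,0,0.5],[-0.027,0.010,0.007,0,0,0,0.5],[-0.027,0.010,0.007,0,0,0,0.5],[-0.027,0.010,0.007,0,0,0,0.5]]' >/dev/null
python3 -m inch '[[-0.027,0.010,0.007,0,0,0,0.5],[-0.027,0.010,0.007,0,0,0,0.5],[-0.027,0.010,0.007,0,0,0,0.5],[-0.027,0.010,0.007,0,0,0,0.5]]'
python3 go.py .4666 .046 .11 1.714
python3 - <<'E'
from h import *
a=save('scene','s1.png');b=save('top','t1.png')
A=cv2.resize(a[150:290,210:330],(400,467),interpolation=cv2.INTER_CUBIC)
B=cv2.resize(b[155:295,230:350],(400,467),interpolation=cv2.INTER_CUBIC)
cv2.imwrite('pics/c2.png',np.hstack([A,B])[:,:,::-1])
E
```

```text
clock: 3.7
position: [0.4677, 0.0448, 0.2351]
tool_rot: [3.141, -0.0, 1.716]
force: [0.7, 0.3, -0.4]
grip_width: 0.043
finger_force: 0.0
turn [ 0.    -0.     0.002] shift after turn [ 0.0014 -0.001   0.1251] shift now [ 0.0013 -0.001   0.1251]
at [0.4677 0.0448 0.2351] [ 3.141 -0.     1.716] F [ 0.7  0.3 -0.4] w 0.043 t 3.7 q7 [-0.62  0.3   0.5   2.01 -0.18  0.88  0.12]
```

View pics/c2.png

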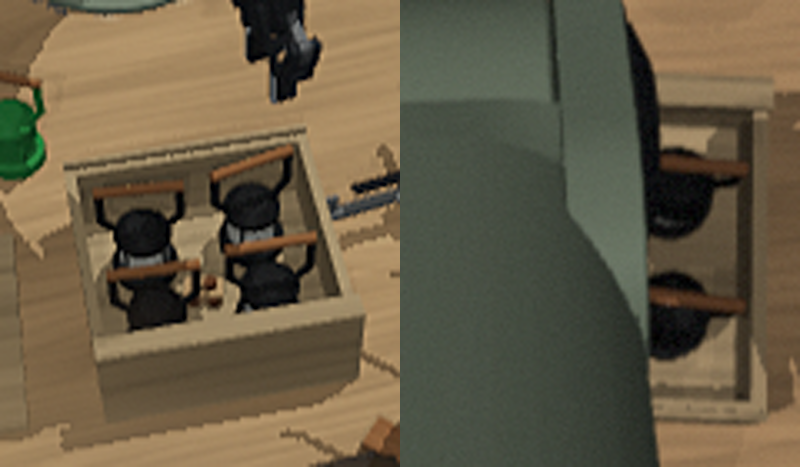

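The crop shows all four lanterns unmoved and the open fingertips at scene about (295,179). I'll check that against the calibration while descending.

```bash

python3 -c "
from h import *
print(px('scene',(.4677,.0448,.2351+.006)))"
python3 -m inch '[[0.001,-0.001,0.025,0,0,0,0.5],[0,0,0.025,0,0,0,0.5],[0,0,0.025,0,0,0,0.5]]' 
python3 - <<'E'
from h import *
a=save('scene','s2.png')
A=cv2.resize(a[180:260,230:330],(800,600),interpolation=cv2.INTER_CUBIC)
cv2.imwrite('pics/c3.png',A[:,:,::-1])
E
```

```text
[290.29579087 171.40510285]
clock: 4.1
position: [0.4661, 0.0472, 0.1597]
tool_rot: [3.141, -0.0, 1.716]
force: [1.0, 0.0, 0.2]
grip_width: 0.0428
finger_force: 0.0
```

View pics/c3.png

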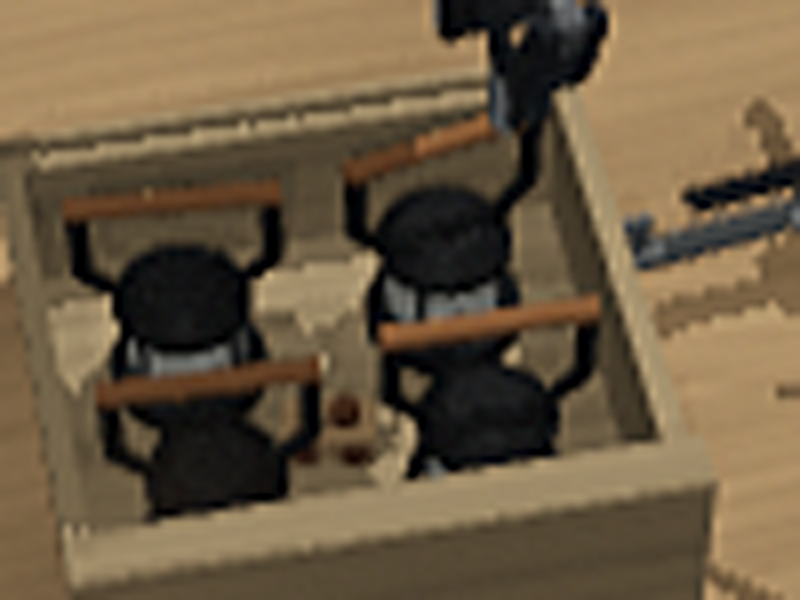

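The near-camera finger tip shows at scene (295,196), close to the right end of the bar; I'll compare it with prediction.

```bash

python3 -c "
from h import *
s=telemetry.observe()['position']; print(s)
for dx in (-.025,0,.021,.03):
  for dz in (0,.006,.01): print(dx,dz,px('scene',s+[dx,0,dz]).round(1), px('scene',s+[dx,-.015,dz]).round(1))
for p in [(.469,.029),(.4666,.046),(.463,.0685)]: print(p,px('scene',(*p,.127)))
"

```

```text
[0.4645297  0.04706109 0.1565722 ]
-0.025 0 [288.2 183.5] [283.3 184.5]
-0.025 0.006 [288.2 182.2] [283.3 183.2]
-0.025 0.01 [288.2 181.3] [283.3 182.3]
0 0 [290.4 189.8] [285.5 190.8]
0 0.006 [290.5 188.5] [285.5 189.5]
0 0.01 [290.5 187.6] [285.5 188.6]
0.021 0 [292.4 195.2] [287.4 196.2]
0.021 0.006 [292.4 193.8] [287.5 194.9]
0.021 0.01 [292.5 193. ] [287.5 194. ]
0.03 0 [293.3 197.5] [288.3 198.6]
0.03 0.006 [293.3 196.2] [288.3 197.3]
0.03 0.01 [293.3 195.3] [288.3 196.4]
(0.469, 0.029) [284.90309135 198.49085608]
(0.4666, 0.046) [290.18558077 196.70564139]
(0.463, 0.0685) [297.09059171 194.25274499]
```

```bash

python3 -m inch '[[-0.004,0.002,0.005,0,0,0,0.5],[0,0,0.014,0,0,0,0.5],[0,0,0.014,0,0,0,0.5],[0,0,0.013,0,0,0,0.5]]' 
python3 -m inch '[[0,0,0,0,0,0,0.8],[0,0,0,0,0,0,1],[0,0,0,0,0,0,1],[0,0,0,0,0,0,1],[0,0,0,0,0,0,1]]' 60
python3 go.py .4666 .046 .275 1.714
```

```text
clock: 4.55
position: [0.4695, 0.0432, 0.115]
tool_rot: [3.14, -0.0, 1.716]
force: [0.1, -0.3, 1.3]
grip_width: 0.043
finger_force: 0.0
clock: 5.05
position: [0.4692, 0.0432, 0.1154]
tool_rot: [3.14, -0.0, 1.716]
force: [-2.6, 0.6, 7.5]
grip_width: 0.0074
finger_force: 58.6
turn [ 0.001 -0.     0.002] shift after turn [ 0.0031 -0.0021 -0.1596] shift now [ 0.0032 -0.0019 -0.1596]
at [0.4692 0.0432 0.1154] [ 3.14  -0.     1.716] F [-2.6  0.6  7.5] w 0.0074 t 5.05 q7 [-0.51  0.5   0.39  2.11 -0.33  0.59  0.26]
```

```bash

python3 -m inch '[[0,0,-0.01,0,0,0,1],[0,0,-0.015,0,0,0,1],[0,0,-0.015,0,0,0,1],[0,0,-0.015,0,0,0,1],[0,0,-0.015,0,0,0,1]]' 
python3 - <<'E'
from h import *
a=save('scene','s3.png')
A=cv2.resize(a[150:250,210:330],(720,600),interpolation=cv2.INTER_CUBIC)
cv2.imwrite('pics/c4.png',A[:,:,::-1])
E
```

```text
clock: 5.55
position: [0.4688, 0.0429, 0.186]
tool_rot: [3.141, -0.0, 1.716]
force: [-0.9, 0.6, -1.7]
grip_width: 0.0073
finger_force: 59.0
```

View pics/c4.png

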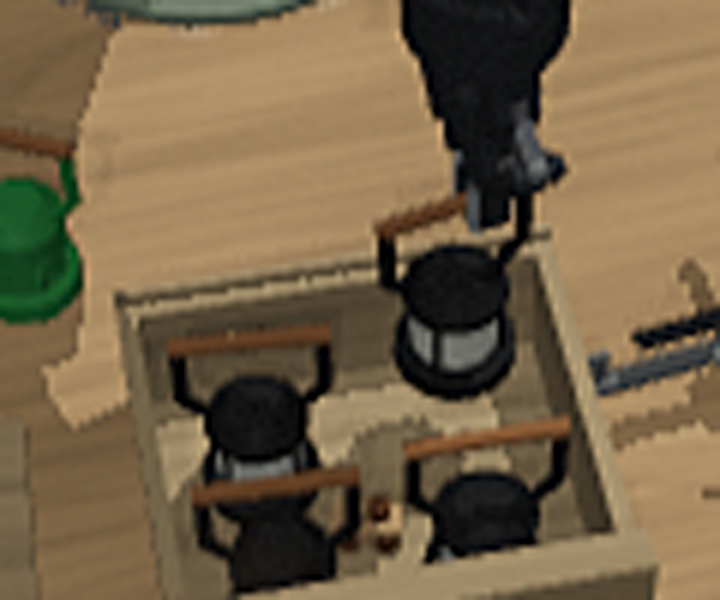

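Lantern NL is held, its bar visible from (273,188) to the finger at (291,185), grip about 17 mm off the bar's middle as planned. Lift, turn to the rack's heading, then go in front of the farthest hook.

```bash

python3 -m inch '[[0,0,-0.015,0,0,0,1],[0,0,-0.02,0,0,0,1],[0,0,-0.02,0,0,0,1],[0,0,-0.02,0,0,0,1]]' >/dev/null
python3 -m inch '[[0,0,0,0,0,-0.12,1],[0,0,0,0,0,-0.12,1],[0,0,0,0,0,-0.12,1],[0,0,0,0,0,-0.12,1],[0,0,0,0,0,-0.13,1]]' 
python3 go.py .377 .299 .2615 2.328
```

```text
clock: 6.5
position: [0.4686, 0.0429, 0.2597]
tool_rot: [3.141, 0.0, 2.331]
force: [-0.8, -0.3, -2.0]
grip_width: 0.0075
finger_force: 59.1
turn [0.    0.    0.003] shift after turn [ 0.249   0.1094 -0.0018] shift now [ 0.2487  0.11   -0.0018]
at [0.4686 0.0429 0.2597] [3.141 0.    2.331] F [-0.8 -0.3 -2. ] w 0.0075 t 6.5 q7 [-0.54  0.25  0.39  1.97 -0.12  0.94  0.67]
```

```bash
python3 - <<'E'
# joint fit of rack pose & hook points: refine hooks from outline of hooks? just reproject estimate
from h import *
for p in [(.452,.343),(.5205,.2705),(.589,.198),(.658,.125)]:
    print(p,px('scene',(*p,.24)).round(1),px('top',(*p,.24)).round(1))
E
```

```text
(0.452, 0.343) [387.6 147.5] [ 93.1 251.4]
(0.5205, 0.2705) [373.1 169.3] [134.6 213.8]
(0.589, 0.198) [357.5 192.9] [174.5 177.8]
(0.658, 0.125) [340.3 218.8] [213.  142.9]
```

```bash

python3 -m inch '[[0.015,0.006,0,0,0,0,1],[0.025,0.011,0,0,0,0,1],[0.03,0.013,0,0,0,0,1],[0.03,0.013,0,0,0,0,1],[0.03,0.013,0,0,0,0,1]]' >/dev/null
python3 -m inch '[[0.03,0.013,0,0,0,0,1],[0.03,0.013,0,0,0,0,1],[0.03,0.013,0,0,0,0,1],[0.02,0.01,0,0,0,0,1],[0.009,0.005,-0.002,0,0,0,1]]'
python3 -m inch '[[0,0,0,0,0,0,1],[0,0,0,0,0,0,1]]' >/dev/null
python3 go.py .377 .299 .2615 2.328
python3 - <<'E'
from h import *
a=save('scene','s4.png');b=save('top','t4.png')
A=cv2.resize(a[90:190,320:440],(720,600),interpolation=cv2.INTER_CUBIC)
cv2.imwrite('pics/c5.png',A[:,:,::-1])
E
```

```text
clock: 7.5
position: [0.3772, 0.3014, 0.2615]
tool_rot: [3.142, -0.0, 2.328]
force: [0.8, -0.4, -1.5]
grip_width: 0.0074
finger_force: 59.0
turn [-0.     0.    -0.003] shift after turn [ 0.0013 -0.0009 -0.    ] shift now [ 0.0013 -0.0009 -0.    ]
at [0.3786 0.2987 0.2615] [-3.142  0.     2.325] F [ 1.1 -1.  -2.3] w 0.0072 t 7.7 q7 [-0.99  0.26  0.25  1.94 -0.08  0.95  0.04]
```

View pics/c5.png

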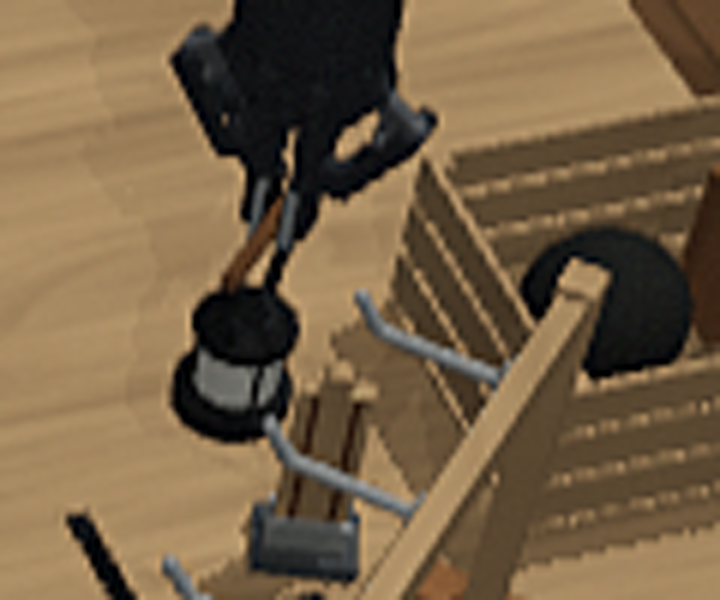

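The picture shows the lantern lined up with the hook (tip at scene (380,140), bar middle about (365,130)). Going in along the shank, then lowering.

```bash

python3 -m inch '[[0,0.015,0,0,0,0.003,1],[0.001,0.02,0,0,0,0,1],[0,0.02,0,0,0,0,1],[0,0.02,0,0,0,0,1],[0,0.012,0,0,0,0,1]]'
python3 -m inch '[[0,0,0,0,0,0,1],[0,0,0.006,0,0,0,1],[0,0,0.006,0,0,0,1],[0,0,0.006,0,0,0,1],[0,0,0.005,0,0,0,1]]'
python3 -m inch '[[0,0,0,0,0,0,1],[0,0,0.001,0,0,0,1]]'
python3 go.py .440 .358 .2375 2.328
python3 - <<'E'
from h import *
a=save('scene','s5.png')
A=cv2.resize(a[90:190,350:450],(600,600),interpolation=cv2.INTER_CUBIC)
cv2.imwrite('pics/c6.png',A[:,:,::-1])
E
```

```text
clock: 8.3
position: [0.4424, 0.3597, 0.2612]
tool_rot: [3.142, 0.0, 2.321]
force: [-0.5, -0.8, -1.6]
grip_width: 0.0078
finger_force: 59.0
clock: 8.8
position: [0.4407, 0.3596, 0.2377]
tool_rot: [-3.141, -0.0, 2.323]
force: [0.3, 0.3, -2.9]
grip_width: 0.0078
finger_force: 59.0
clock: 9.0
position: [0.441, 0.36, 0.2374]
tool_rot: [3.141, 0.0, 2.323]
force: [0.4, 0.2, -1.0]
grip_width: 0.0073
finger_force: 59.0
turn [ 0.     0.    -0.005] shift after turn [-0.0007 -0.0021 -0.0001] shift now [-0.0008 -0.0021 -0.0001]
at [0.441  0.36   0.2374] [3.141 0.    2.323] F [ 0.4  0.2 -1. ] w 0.0073 t 9.0 q7 [-0.96  0.44  0.24  1.75 -0.12  0.97  0.08]
```

View pics/c6.png

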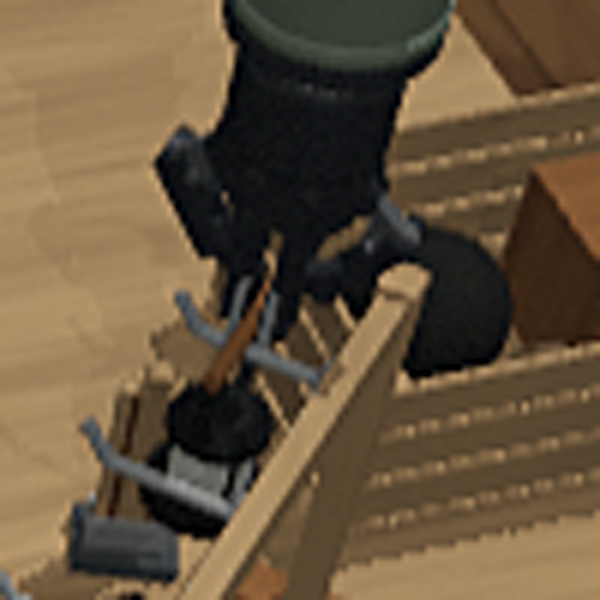

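The bar lies across the shank at scene (388,148), between tip and beam. I lower to contact.

```bash

python3 -m inch '[[0,-0.001,0.0015,0,0,0,1],[0,0,0,0,0,0,1]]' | grep -E 'pos|force:'
python3 -m inch '[[0,-0.001,0.0015,0,0,0,1],[0,0,0,0,0,0,1]]'| grep -E 'pos|force:'
python3 -m inch '[[0,0,0.0015,0,0,0,1],[0,0,0,0,0,0,1]]'| grep -E 'pos|force:'
```

```text
position: [0.4404, 0.3594, 0.2361]
force: [0.6, 1.2, 2.6]
finger_force: 59.5
position: [0.4403, 0.3594, 0.2355]
force: [1.9, 2.6, 11.9]
finger_force: 60.5
position: [0.4404, 0.3596, 0.2347]
force: [-3.1, 0.1, 23.3]
finger_force: 61.8
```

```bash

python3 -m inch '[[0,0,-0.003,0,0,0,1],[0,0,0,0,0,0,0.85],[0,0,0,0,0,0,0.65],[0,0,0,0,0,0,0.65],[0,0,0,0,0,0,0.65]]' | grep -E 'pos|force'
python3 -m inch '[[0,0,-0.01,0,0,0,0.65],[0,0,-0.015,0,0,0,0.65],[0,0,-0.02,0,0,0,0.65],[0,0,-0.03,0,0,0,0.65],[0,0,-0.03,0,0,0,0.6]]'
python3 go.py .44 .36 .34 1.50
python3 - <<'E'
from h import *
a=save('scene','s6.png');b=save('top','t6.png')
A=cv2.resize(a[90:190,350:450],(400,400),interpolation=cv2.INTER_CUBIC)
C=cv2.resize(a[185:285,225:325],(400,400),interpolation=cv2.INTER_CUBIC)
cv2.imwrite('pics/c7.png',np.hstack([A,C])[:,:,::-1])
E
```

```text
position: [0.4394, 0.3585, 0.2356]
force: [-0.5, 0.5, 0.2]
finger_force: 0.0
clock: 10.65
position: [0.4394, 0.3583, 0.3425]
tool_rot: [-3.141, 0.0, 2.323]
force: [0.4, 1.1, -0.7]
grip_width: 0.0342
finger_force: 0.0
turn [-0.     0.     0.823] shift after turn [0.0017 0.0005 0.0025] shift now [0.0008 0.0016 0.0025]
at [0.4394 0.3583 0.3425] [-3.141  0.     2.323] F [ 0.4  1.1 -0.7] w 0.0342 t 10.65 q7 [-0.98  0.34  0.26  1.62 -0.09  1.2   0.05]
```

View pics/c7.png

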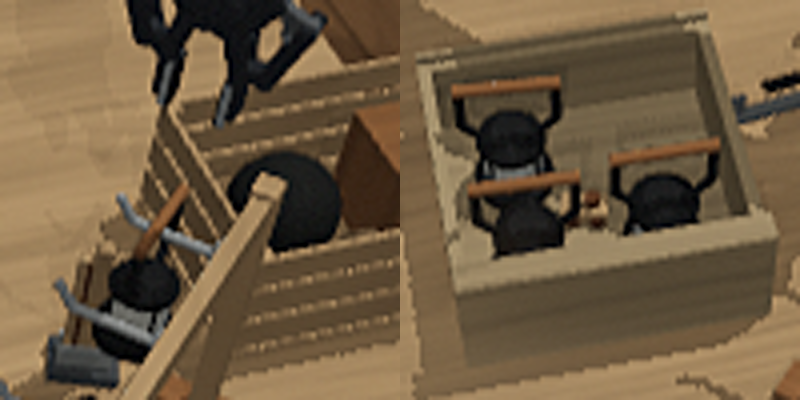

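The lantern hangs on the hook at scene (387,148); the other three in the bin are unmoved. Next: FL (bar near (0.559, 0.019)) for the second hook.

```bash

python3 -m inch '[[0,0,0,0,0,0.12,0.5],[0,0,0,0,0,0.12,0.5],[0,0,0,0,0,0.12,0.5],[0,0,0,0,0,0.12,0.5],[0,0,0,0,0,0.12,0.5]]' >/dev/null
python3 -m inch '[[0,0,0,0,0,0.12,0.5],[0,0,0,0,0,0.103,0.5],[-0.02,0.009,0,0,0,0,0.5],[-0.03,0.014,0,0,0,0,0.5],[-0.03,0.014,0,0,0,0,0.5]]' >/dev/null
python3 -m inch '[[-0.03,0.014,0,0,0,0,0.5],[-0.03,0.014,0,0,0,0,0.5],[-0.03,0.014,0,0,0,0,0.5],[-0.03,0.014,0,0,0,0,0.5],[-0.03,0.014,0,0,0,0,0.5]]' >/dev/null
python3 -m inch '[[-0.03,0.014,0,0,0,0,0.5],[-0.03,0.014,0.02,0,0,0,0.5],[-0.02,0.009,0.03,0,0,0,0.5],[0,0,0.04,0,0,0,0.5],[0,0,0.04,0,0,0,0.5]]' >/dev/null
python3 go.py .560 .036 .113 1.50
cat > bars.py <<'E'
# bars of the lanterns in the scene picture: two ends (pixels), world middle at z and yaw
import sys; from h import *
im=save('scene',sys.argv[1]); hsv=cv2.cvtColor(im,cv2.COLOR_RGB2HSV); z=.127
m=((hsv[...,0]<16)&(hsv[...,1]>125)&(hsv[...,2]>70)).astype(np.uint8)
n,l,st,c=cv2.connectedComponentsWithStats(m[185:285,225:325])
for i in range(1,n):
    if st[i,4]<20: continue
    y,x=np.where(l==i); x=x+225;y=y+185
    a=np.array([x.min()-.0,y[x==x.min()].mean()]);b=np.array([x.max()+1.,y[x==x.max()].mean()])
    A,B=atz('scene',a,z),atz('scene',b,z);d=B-A
    print(a.round(1),b.round(1),((A+B)/2).round(4)[:2],'len',np.linalg.norm(d).round(4),'yaw',np.degrees(np.arctan2(-d[0],d[1])).round(1))
E
python3 bars.py s7.png; python3 -c "
import h,cv2
h.save=lambda n,f:cv2.imread('pics/scene0.png')[:,:,::-1].copy()
import sys;sys.argv=['','x'];exec(open('bars.py').read())"
```

```text
turn [ 0.001 -0.    -0.002] shift after turn [-0.0024 -0.0012  0.0969] shift now [-0.0024 -0.0013  0.0969]
at [0.5613 0.0383 0.2099] [ 3.141 -0.     1.498] F [1.8 0.8 0.1] w 0.0426 t 12.75 q7 [-0.52  0.49  0.49  1.81 -0.28  0.91  0.02]
[238. 207.] [265.  204.5] [ 0.4694 -0.0729] len 0.0795 yaw -8.6
[277. 224.] [305.  220.5] [0.5574 0.0229] len 0.0812 yaw -6.6
[242. 232.] [270.  228.5] [ 0.5581 -0.0801] len 0.0796 yaw -6.6
[319. 282.] [325.  279.5] [0.7602 0.0497] len 0.0177 yaw 9.4
[273. 202.] [298. 194.] [0.4676 0.0315] len 0.0805 yaw 6.9
[238. 207.] [265.  204.5] [ 0.4694 -0.0729] len 0.0795 yaw -8.6
[277.  223.5] [305.  220.5] [0.5566 0.0231] len 0.0809 yaw -7.8
[242. 232.] [270. 229.] [ 0.5589 -0.0803] len 0.0794 yaw -7.9
[318. 284.] [325.  279.5] [0.7626 0.0476] len 0.0231 yaw 19.6
```

```bash

python3 -m inch '[[-0.003,0,0.025,0,0,0.01,0.5],[0,0,0.03,0,0,0,0.5],[0,0,0.025,0,0,0,0.5],[0,0,0.014,0,0,0,0.5],[0,0,0,0,0,0,0.5]]' 
python3 -m inch '[[0,0,0.002,0,0,0,0.8],[0,0,0,0,0,0,1],[0,0,0,0,0,0,1],[0,0,0,0,0,0,1],[0,0,0,0,0,0,1]]' 60
python3 -m inch '[[0,0,-0.01,0,0,0,1],[0,0,-0.02,0,0,0,1],[0,0,-0.03,0,0,0,1],[0,0,-0.03,0,0,0,1],[0,0,-0.03,0,0,0,1]]' >/dev/null
python3 -m inch '[[0,0,-0.028,0,0,0,1],[0,0,0,0,0,0,1]]'
python3 bars.py s8.png
```

```text
clock: 13.3
position: [0.5605, 0.0362, 0.1162]
tool_rot: [-3.14, 0.0, 1.49]
force: [-0.7, -0.6, 1.1]
grip_width: 0.0427
finger_force: 0.0
clock: 13.8
position: [0.5615, 0.0364, 0.116]
tool_rot: [3.14, -0.001, 1.49]
force: [-0.8, 1.8, 6.5]
grip_width: 0.0078
finger_force: 58.6
clock: 14.5
position: [0.5623, 0.0359, 0.2672]
tool_rot: [3.136, -0.002, 1.489]
force: [-0.3, 0.2, -3.0]
grip_width: 0.0076
finger_force: 59.0
[277. 192.] [294.  189.5] [0.4407 0.0387] len 0.0521 yaw -4.6
[238. 207.] [265. 205.] [ 0.4703 -0.0731] len 0.0794 yaw -10.0
[242. 232.] [270.  228.5] [ 0.5581 -0.0801] len 0.0796 yaw -6.6
[318. 284.] [325.  279.5] [0.7626 0.0476] len 0.0231 yaw 19.6
```

```bash

python3 -m inch '[[0,0,0,0,0,-0.12,1],[0,0,0,0,0,-0.12,1],[0,0,0,0,0,-0.12,1],[0,0,0,0,0,-0.12,1],[0,0,0,0,0,-0.12,1]]' >/dev/null
python3 -m inch '[[0,0,0,0,0,-0.12,1],[0,0,0,0,0,-0.116,1],[0.015,0.003,0,0,0,0,1],[0.028,0.006,0,0,0,0,1],[0.03,0.007,0,0,0,0,1]]' >/dev/null
python3 -m inch '[[0.03,0.007,0,0,0,0,1],[0.03,0.007,0,0,0,0,1],[0.03,0.007,0,0,0,0,1],[0.03,0.007,0,0,0,0,1],[0.02,0.005,0.005,0,0,0,1]]' >/dev/null
python3 -m inch '[[0.005,0,0,0,0,0,1],[0,0,0,0,0,0,1],[0,0,0,0,0,0,1]]' >/dev/null
python3 go.py .448 .229 .2615 2.325;python3 go.py .509 .287 .2615 2.325
```

```text
turn [-0.     0.    -0.001] shift after turn [ 0.0005  0.0013 -0.0037] shift now [ 0.0005  0.0013 -0.0037]
at [0.4474 0.2278 0.2578] [-3.141  0.     2.324] F [ 0.2  0.3 -1.1] w 0.0078 t 16.35 q7 [-0.79  0.3   0.25  1.9  -0.09  0.95  0.26]
turn [-0.     0.    -0.001] shift after turn [ 0.001   0.0854 -0.0037] shift now [ 0.001   0.0854 -0.0037]
at [0.4474 0.2278 0.2578] [-3.141  0.     2.324] F [ 0.2  0.3 -1.1] w 0.0078 t 16.35 q7 [-0.79  0.3   0.25  1.9  -0.09  0.95  0.26]
```

```bash

python3 -m inch '[[0.001,0.01,-0.004,0,0,0,1],[0,0.02,0,0,0,0,1],[0,0.02,0,0,0,0,1],[0,0.02,0,0,0,0,1],[0,0.015,0,0,0,0,1]]' | grep -E 'pos|force:'
python3 -m inch '[[0,0,0,0,0,0,1],[0,0,0.006,0,0,0,1],[0,0,0.006,0,0,0,1],[0,0,0.006,0,0,0,1],[0,0,0.004,0,0,0,1]]'| grep -E 'pos|force:'
python3 -m inch '[[0,0,0,0,0,0,1],[0,0,0,0,0,0,1]]'| grep -E 'pos|force:'
python3 -m inch '[[0,0,0.002,0,0,0,1],[0,0,0,0,0,0,1]]'| grep -E 'pos|force:'
python3 -m inch '[[0,0,0.001,0,0,0,1],[0,0,0,0,0,0,1]]'| grep -E 'pos|force:'
python3 -c "
from h import *
a=save('scene','s9.png')
cv2.imwrite('pics/c8.png',cv2.resize(a[90:230,310:450],(600,600),interpolation=cv2.INTER_CUBIC)[:,:,::-1])"
```

```text
position: [0.51, 0.2881, 0.2619]
force: [-0.7, -0.1, -0.6]
finger_force: 58.9
position: [0.5082, 0.2871, 0.2392]
force: [0.4, -0.1, -1.8]
finger_force: 58.9
position: [0.5085, 0.2874, 0.2399]
force: [-0.3, 0.9, -2.3]
finger_force: 58.9
position: [0.5084, 0.2875, 0.2377]
force: [-0.5, -0.0, -2.4]
finger_force: 58.9
position: [0.5085, 0.2875, 0.2369]
force: [-0.0, -0.8, 1.6]
finger_force: 59.3
```

View pics/c8.png

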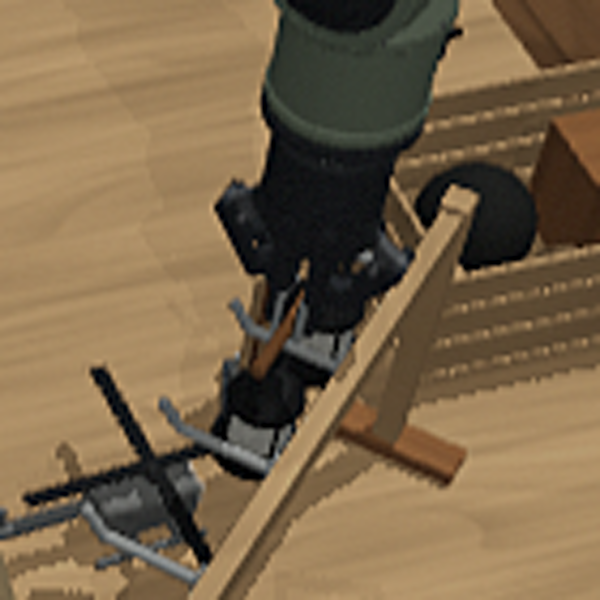

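The second lantern's bar lies over hook 2's shank at scene (378,168) with contact force. Release, then on to lantern NR.

```bash

python3 -m inch '[[0,0,-0.001,0,0,0,0.85],[0,0,0,0,0,0,0.65],[0,0,0,0,0,0,0.65],[0,0,0,0,0,0,0.65],[0,0,-0.008,0,0,0,0.65]]' | grep -E 'pos|force'
python3 -m inch '[[0,0,-0.015,0,0,0,0.65],[0,0,-0.02,0,0,0,0.65],[0,0,-0.03,0,0,0,0.65],[0,0,-0.03,0,0,0,0.6],[0,0,0,0,0,0.12,0.5]]'| grep -E 'pos|force'
python3 -m inch '[[0,0,0,0,0,0.12,0.5],[0,0,0,0,0,0.12,0.5],[0,0,0,0,0,0.12,0.5],[0,0,0,0,0,0.12,0.5],[0,0,0,0,0,0.12,0.5]]' >/dev/null
python3 -m inch '[[0,0,0,0,0,0.12,0.5],[0,0,0,0,0,0.06,0.5],[0,0,0,0,0,0,0.5]]' >/dev/null
python3 go.py .4755 -.0617 .2 1.4225; python3 bars.py s10.png
```

```text
position: [0.5081, 0.2872, 0.2453]
force: [-1.3, 0.5, 0.0]
finger_force: 0.0
position: [0.5097, 0.2879, 0.3453]
force: [-0.1, -0.1, -0.2]
finger_force: 0.0
turn [ 0.    -0.     0.002] shift after turn [-0.3503  0.019   0.1413] shift now [-0.3504  0.0181  0.1413]
at [0.5084 0.2875 0.3413] [ 3.141 -0.     1.425] F [-1.2  0.4 -0.2] w 0.0424 t 19.8 q7 [-0.93  0.39  0.45  1.58 -0.18  1.21 -0.6 ]
[238. 207.] [265. 205.] [ 0.4703 -0.0731] len 0.0794 yaw -10.0
[242. 232.] [270. 229.] [ 0.5589 -0.0803] len 0.0794 yaw -7.9
[318. 284.] [325.  279.5] [0.7626 0.0476] len 0.0231 yaw 19.6
```

```bash

python3 -m inch '[[-0.02,0.001,0,0,0,0,0.5],[-0.03,0.002,0,0,0,0,0.5],[-0.03,0.002,0,0,0,0,0.5],[-0.03,0.002,0,0,0,0,0.5],[-0.03,0.002,0,0,0,0,0.5]]' >/dev/null
python3 -m inch '[[-0.03,0.002,0,0,0,0,0.5],[-0.03,0.002,0,0,0,0,0.5],[-0.03,0.002,0,0,0,0,0.5],[-0.03,0.001,0,0,0,0,0.5],[-0.03,0.001,0.02,0,0,0,0.5]]' >/dev/null
python3 -m inch '[[-0.03,0.001,0.03,0,0,0,0.5],[-0.02,0.001,0.03,0,0,0,0.5],[-0.01,0,0.03,0,0,0,0.5],[0,0,0.03,0,0,0,0.5],[0,0,0,0,0,0,0.5]]' >/dev/null
python3 go.py .4755 -.0617 .113 1.4225; python3 bars.py s11.png
```

```text
turn [-0.004  0.001  0.004] shift after turn [0.0006 0.0007 0.0856] shift now [0.0007 0.0011 0.0856]
at [ 0.4747 -0.0622  0.1986] [-3.137e+00  1.000e-03  1.426e+00] F [-0.7 -0.6  0.8] w 0.0426 t 21.35 q7 [-0.41  0.38  0.54  2.03 -0.27  0.81  0.14]
[238. 207.] [265. 205.] [ 0.4703 -0.0731] len 0.0794 yaw -10.0
[242. 232.] [270.  228.5] [ 0.5581 -0.0801] len 0.0796 yaw -6.6
[318. 284.] [325.  279.5] [0.7626 0.0476] len 0.0231 yaw 19.6
```

```bash

python3 -m inch '[[0.001,0.001,0.025,0,0,0,0.5],[0,0,0.025,0,0,0,0.5],[0,0,0.02,0,0,0,0.5],[0,0,0.014,0,0,0,0.5],[0,0,0,0,0,0,0.5]]' 
python3 -m inch '[[0,0,0,0,0,0,0.8],[0,0,0,0,0,0,1],[0,0,0,0,0,0,1],[0,0,0,0,0,0,1],[0,0,0,0,0,0,1]]' 60
python3 -m inch '[[0,0,-0.01,0,0,0,1],[0,0,-0.02,0,0,0,1],[0,0,-0.03,0,0,0,1],[0,0,-0.03,0,0,0,1],[0,0,-0.03,0,0,0,1]]' >/dev/null
python3 -m inch '[[0,0,-0.028,0,0,0,1],[0,0,0,0,0,0,1],[0,0,0,0,0,0,1]]'
python3 bars.py s12.png;python3 go.py .516 .157 .2615 2.325
```

```text
clock: 21.9
position: [0.478, -0.0605, 0.1172]
tool_rot: [-3.141, -0.0, 1.427]
force: [-0.5, -0.1, 0.7]
grip_width: 0.0429
finger_force: 0.0
clock: 22.4
position: [0.4785, -0.0606, 0.1181]
tool_rot: [3.14, -0.001, 1.426]
force: [-2.6, 1.4, 12.0]
grip_width: 0.0077
finger_force: 58.8
clock: 23.2
position: [0.4778, -0.0606, 0.2656]
tool_rot: [3.14, -0.001, 1.426]
force: [0.6, 0.9, -2.8]
grip_width: 0.0077
finger_force: 59.1
[242. 232.] [270.  228.5] [ 0.5581 -0.0801] len 0.0796 yaw -6.6
[318. 284.] [325.  279.5] [0.7626 0.0476] len 0.0231 yaw 19.6
turn [ 0.    -0.    -0.899] shift after turn [0.1322 0.1771 0.0033] shift now [0.2209 0.0067 0.0034]
at [ 0.4775 -0.0606  0.2648] [-3.142 -0.     1.426] F [-0.1 -0.2 -1.9] w 0.0078 t 23.25 q7 [-0.47  0.29  0.6   1.95 -0.2   0.96  0.07]
```

```bash

python3 - <<'E'
from h import *
im=cv2.imread('pics/s12.png');hsv=cv2.cvtColor(im,cv2.COLOR_BGR2HSV)
m=((hsv[...,0]<16)&(hsv[...,1]>125)&(hsv[...,2]>70))[150:200,220:300]
y,x=np.where(m);print(x.min()+220,x.max()+221,y.min()+150,y.max()+150)
for s in (-57,-40,-11,11,23): 
  t=1.426-np.pi/2; print(s,px('scene',(.4775-np.sin(t)*s/1e3,-.0606+np.cos(t)*s/1e3,.274)))
E
python3 -m inch '[[0,0,0,0,0,-0.12,1],[0,0,0,0,0,-0.12,1],[0,0,0,0,0,-0.12,1],[0,0,0,0,0,-0.12,1],[0,0,0,0,0,-0.12,1]]' >/dev/null
python3 -m inch '[[0,0,0,0,0,-0.12,1],[0,0,0,0,0,-0.12,1],[0,0,0,0,0,-0.06,1],[0.01,0.012,0,0,0,0,1],[0.02,0.026,0,0,0,0,1]]' >/dev/null
python3 -m inch '[[0.02,0.027,0,0,0,0,1],[0.02,0.027,0,0,0,0,1],[0.02,0.027,0,0,0,0,1],[0.02,0.027,0,0,0,0,1],[0.015,0.02,0.002,0,0,0,1]]' >/dev/null
python3 -m inch '[[0.007,0.01,0,0,0,0,1],[0,0,0,0,0,0,1],[0,0,0,0,0,0,1]]' >/dev/null
python3 go.py .577 .215 .2635 2.325
```

```text
220 264 172 177
-57 [232.29876439 175.54811681]
-40 [238.65692305 174.96151478]
-11 [249.47536169 173.96340851]
11 [257.65913281 173.20837596]
23 [262.11455762 172.79731965]
turn [-0.001  0.    -0.   ] shift after turn [ 0.0018  0.0863 -0.0011] shift now [ 0.0018  0.0863 -0.0012]
at [0.5153 0.1546 0.2624] [-3.14   0.     2.325] F [-0.4 -1.  -0.9] w 0.0075 t 25.05 q7 [-0.64  0.36  0.31  1.81 -0.13  1.    0.48]
```

```bash

python3 -m inch '[[0.002,0.01,-0.001,0,0,0,1],[0,0.02,0,0,0,0,1],[0,0.02,0,0,0,0,1],[0,0.02,0,0,0,0,1],[0,0.016,0,0,0,0,1]]' | grep -E 'pos|force:'
python3 -m inch '[[0,0,0,0,0,0,1],[0,0,0.006,0,0,0,1],[0,0,0.006,0,0,0,1],[0,0,0.006,0,0,0,1],[0,0,0.004,0,0,0,1]]'| grep -E 'pos|force:'
python3 -m inch '[[0,0,0,0,0,0,1],[0,0,0,0,0,0,1]]'| grep -E 'pos|force:'
python3 -m inch '[[0,0,0.001,0,0,0,1],[0,0,0,0,0,0,1]]'| grep -E 'pos|force:'
python3 -m inch '[[0,0,0.001,0,0,0,1],[0,0,0,0,0,0,1]]'| grep -E 'pos|force:'
```

```text
position: [0.5779, 0.2166, 0.2639]
force: [0.2, 0.1, -1.1]
finger_force: 59.1
position: [0.5765, 0.216, 0.2412]
force: [0.6, 0.3, -1.9]
finger_force: 59.1
position: [0.5768, 0.2163, 0.2419]
force: [-0.0, 0.4, -1.8]
finger_force: 59.0
position: [0.5768, 0.2164, 0.2409]
force: [0.3, 0.1, -1.9]
finger_force: 59.0
position: [0.5768, 0.2164, 0.2397]
force: [-0.1, -0.4, -1.9]
finger_force: 59.1
```

```bash

python3 -m inch '[[0,0,0.001,0,0,0,1],[0,0,0,0,0,0,1]]'| grep -E 'pos|force:'
python3 -m inch '[[0,0,0.001,0,0,0,1],[0,0,0,0,0,0,1]]'| grep -E 'pos|force:'
python3 -m inch '[[0,0,0.001,0,0,0,1],[0,0,0,0,0,0,1]]'| grep -E 'pos|force:'
```

```text
position: [0.5768, 0.2164, 0.2387]
force: [-0.1, -0.2, -0.5]
finger_force: 59.1
position: [0.5769, 0.2165, 0.2381]
force: [-1.2, 0.0, 4.7]
finger_force: 59.8
position: [0.577, 0.2165, 0.2376]
force: [-3.8, -0.3, 10.8]
finger_force: 60.5
```

```bash

python3 -m inch '[[0,0,-0.002,0,0,0,0.85],[0,0,0,0,0,0,0.65],[0,0,0,0,0,0,0.65],[0,0,0,0,0,0,0.65],[0,0,-0.008,0,0,0,0.65]]' | grep -E 'pos|force'
python3 -m inch '[[0,0,-0.015,0,0,0,0.65],[0,0,-0.02,0,0,0,0.65],[0,0,-0.03,0,0,0,0.65],[0,0,-0.03,0,0,0,0.6],[0,0,0,0,0,0.12,0.5]]'| grep -E 'pos|force'
python3 -m inch '[[0,0,0,0,0,0.12,0.5],[0,0,0,0,0,0.12,0.5],[0,0,0,0,0,0.12,0.5],[0,0,0,0,0,0.12,0.5],[0,0,0,0,0,0.12,0.5]]' >/dev/null
python3 -m inch '[[0,0,0,0,0,0.12,0.5],[0,0,0,0,0,0.036,0.5],[0,0,0,0,0,0,0.5]]' >/dev/null
python3 go.py .565 -.0685 .2 1.449; python3 bars.py s13.png
```

```text
position: [0.5763, 0.2162, 0.2462]
force: [-0.4, -0.5, 0.5]
finger_force: 0.0
position: [0.5781, 0.2165, 0.3463]
force: [-0.2, 0.8, -1.1]
finger_force: 0.0
turn [ 0. -0.  0.] shift after turn [-0.2843  0.023   0.1422] shift now [-0.2843  0.0228  0.1422]
at [0.5768 0.2165 0.3422] [ 3.141 -0.     1.449] F [0.5 0.5 0.1] w 0.0427 t 29.05 q7 [-0.8   0.46  0.52  1.5  -0.23  1.25 -0.37]
[242. 232.] [270.  228.5] [ 0.5581 -0.0801] len 0.0796 yaw -6.6
[318.  283.5] [325.  279.5] [0.7619 0.0478] len 0.0222 yaw 16.7
```

```bash

python3 -m inch '[[-0.02,0.002,0,0,0,0,0.5],[-0.03,0.0025,0,0,0,0,0.5],[-0.03,0.0025,0,0,0,0,0.5],[-0.03,0.0025,0,0,0,0,0.5],[-0.03,0.0025,0,0,0,0,0.5]]' >/dev/null
python3 -m inch '[[-0.03,0.0025,0,0,0,0,0.5],[-0.03,0.0025,0,0,0,0,0.5],[-0.03,0.0025,0.02,0,0,0,0.5],[-0.03,0.0025,0.03,0,0,0,0.5],[-0.024,0.001,0.03,0,0,0,0.5]]' >/dev/null
python3 -m inch '[[0,0,0.03,0,0,0,0.5],[0,0,0.03,0,0,0,0.5],[0,0,0,0,0,0,0.5]]' >/dev/null
python3 go.py .565 -.0685 .113 1.449; python3 bars.py s14.png
```

```text
turn [-0.005  0.001  0.001] shift after turn [0.0005 0.0015 0.0862] shift now [0.0005 0.0019 0.0861]
at [ 0.5635 -0.0688  0.1992] [-3.137e+00  1.000e-03  1.450e+00] F [-0.4 -0.1  0.7] w 0.0427 t 30.4 q7 [-0.35  0.52  0.52  1.8  -0.32  0.9   0.19]
[242. 232.] [270.  228.5] [ 0.5581 -0.0801] len 0.0796 yaw -6.6
[318.  283.5] [325.  279.5] [0.7619 0.0478] len 0.0222 yaw 16.7
```

```bash

python3 -m inch '[[0.001,0.001,0.025,0,0,0,0.5],[0,0,0.025,0,0,0,0.5],[0,0,0.02,0,0,0,0.5],[0,0,0.016,0,0,0,0.5],[0,0,0,0,0,0,0.5]]' | grep -E 'pos|force'
python3 -m inch '[[0,0,0,0,0,0,0.8],[0,0,0,0,0,0,1],[0,0,0,0,0,0,1],[0,0,0,0,0,0,1],[0,0,0,0,0,0,1]]' 60 
python3 -m inch '[[0,0,-0.01,0,0,0,1],[0,0,-0.02,0,0,0,1],[0,0,-0.03,0,0,0,1],[0,0,-0.03,0,0,0,1],[0,0,-0.03,0,0,0,1]]' >/dev/null
python3 -m inch '[[0,0,-0.028,0,0,0,1],[0,0,0,0,0,0,1],[0,0,0,0,0,0,1]]'
python3 - <<'E'
from h import *
im=save('scene','s15.png');hsv=cv2.cvtColor(im,cv2.COLOR_RGB2HSV)
m=((hsv[...,0]<16)&(hsv[...,1]>125)&(hsv[...,2]>70))[180:215,225:300]
y,x=np.where(m);print(x.min()+225,x.max()+226,y.min()+180,y.max()+180)
s0=telemetry.observe();p=s0['position']
for s in (-57,23): 
  t=s0['tool_rot'][2]-np.pi/2; print(s,px('scene',p+[-np.sin(t)*s/1e3,np.cos(t)*s/1e3,.011]))
E
python3 go.py .5845 .0865 .263 2.325
```

```text
position: [0.5665, -0.0675, 0.116]
force: [-0.5, 0.4, 0.4]
finger_force: 0.0
clock: 31.45
position: [0.5672, -0.0674, 0.1173]
tool_rot: [3.14, -0.001, 1.45]
force: [-1.8, 0.5, 10.0]
grip_width: 0.0079
finger_force: 58.6
clock: 32.25
position: [0.5664, -0.0674, 0.2647]
tool_rot: [3.14, -0.001, 1.45]
force: [1.2, 0.0, -2.0]
grip_width: 0.0079
finger_force: 59.0
238 270 197 203
-57 [236.64393927 201.43411496]
23 [267.69977681 197.86146139]
turn [-0.    -0.    -0.875] shift after turn [0.0995 0.1187 0.0008] shift now [ 0.1549 -0.0003  0.0008]
at [ 0.5662 -0.0673  0.2638] [-3.141 -0.     1.45 ] F [-0.1  0.3 -1.7] w 0.0075 t 32.3 q7 [-0.38  0.45  0.56  1.73 -0.27  1.04  0.15]
```

```bash

python3 -m inch '[[0,0,0,0,0,-0.12,1],[0,0,0,0,0,-0.12,1],[0,0,0,0,0,-0.12,1],[0,0,0,0,0,-0.12,1],[0,0,0,0,0,-0.12,1]]' >/dev/null
python3 -m inch '[[0,0,0,0,0,-0.12,1],[0,0,0,0,0,-0.12,1],[0,0,0,0,0,-0.035,1],[0.01,0.012,0,0,0,0,1],[0.02,0.024,0,0,0,0,1]]' >/dev/null
python3 -m inch '[[0.02,0.024,0,0,0,0,1],[0.02,0.024,0,0,0,0,1],[0.02,0.024,0,0,0,0,1],[0.01,0.011,0,0,0,0,1],[0,0,0,0,0,0,1]]' >/dev/null
python3 -m inch '[[0,0,0,0,0,0,1],[0,0,0,0,0,0,1]]' >/dev/null
python3 go.py .6455 .1445 .2635 2.325
```

```text
turn [-0.001  0.    -0.002] shift after turn [0.0011 0.0846 0.0001] shift now [0.0013 0.0846 0.0001]
at [0.5846 0.0858 0.2636] [-3.141  0.     2.323] F [-0.4 -0.6 -1.7] w 0.0076 t 34.0 q7 [-0.46  0.45  0.31  1.67 -0.15  1.05  0.65]
```

```bash

python3 -m inch '[[0.001,0.01,0,0,0,0,1],[0,0.02,0,0,0,0,1],[0,0.02,0,0,0,0,1],[0,0.02,0,0,0,0,1],[0,0.015,0,0,0,0,1]]' | grep -E 'pos|force:'
python3 -m inch '[[0,0,0,0,0,0,1],[0,0,0.006,0,0,0,1],[0,0,0.006,0,0,0,1],[0,0,0.006,0,0,0,1],[0,0,0.004,0,0,0,1]]'| grep -E 'pos|force:'
python3 -m inch '[[0,0,0.001,0,0,0,1],[0,0,0,0,0,0,1],[0,0,0,0,0,0,1]]'| grep -E 'pos|force:'
python3 -m inch '[[0,0,0.001,0,0,0,1],[0,0,0,0,0,0,1]]'| grep -E 'pos|force:'
python3 -m inch '[[0,0,0.001,0,0,0,1],[0,0,0,0,0,0,1]]'| grep -E 'pos|force:'
python3 -m inch '[[0,0,0.001,0,0,0,1],[0,0,0,0,0,0,1]]'| grep -E 'pos|force:'
```

```text
position: [0.6471, 0.1468, 0.2636]
force: [0.1, -0.4, -0.5]
finger_force: 59.0
position: [0.6457, 0.1455, 0.2411]
force: [0.6, 0.5, -1.5]
finger_force: 59.0
position: [0.6461, 0.1458, 0.2411]
force: [-1.4, -0.1, -2.0]
finger_force: 59.0
position: [0.646, 0.1458, 0.2399]
force: [0.2, 0.5, -1.3]
finger_force: 59.0
position: [0.646, 0.1458, 0.2387]
force: [-0.1, 0.3, -2.7]
finger_force: 59.0
position: [0.646, 0.1458, 0.2377]
force: [-0.4, 0.5, 0.4]
finger_force: 59.1
```

```bash

python3 -m inch '[[0,0,0,0,0,0,0.85],[0,0,0,0,0,0,0.65],[0,0,0,0,0,0,0.65],[0,0,0,0,0,0,0.65],[0,0,-0.008,0,0,0,0.65]]' | grep -E 'pos|force'
python3 -m inch '[[0,0,-0.015,0,0,0,0.65],[0,0,-0.02,0,0,0,0.65],[0,0,-0.03,0,0,0,0.65],[0,0,-0.03,0,0,0,0.6],[0,0,0,0,0,0.12,0.5]]'| grep -E 'pos|force'
python3 - <<'E'
from h import *
a=save('scene','s16.png');b=save('top','t16.png')
A=cv2.resize(a[120:300,130:430],(667,400),interpolation=cv2.INTER_CUBIC)[:,267:]
A=cv2.resize(a[120:250,310:420],(400,473),interpolation=cv2.INTER_CUBIC)[:400]
C=cv2.resize(a[190:300,130:330],(400,220),interpolation=cv2.INTER_CUBIC)
B=cv2.resize(b[170:300,230:470],(400,217),interpolation=cv2.INTER_CUBIC)
o=np.zeros((440,800,3),np.uint8);o[:400,:400]=A;o[:220,400:]=C;o[220:437,400:]=B
cv2.imwrite('pics/c9.png',o[:,:,::-1])
for l in ['cover_ridge','bin_lip','bin_stop']:
  for n in ('scene','top'): print(l,n,[(np.round(r['xy'],1).tolist(),round(r['score'],2)) for r in landmark_of(l,n)])
E
```

```text
position: [0.6456, 0.1458, 0.2452]
force: [-0.3, -1.1, -0.7]
finger_force: 0.0
position: [0.6473, 0.1457, 0.3457]
force: [0.3, 0.6, 1.1]
finger_force: 0.0
cover_ridge scene [([175.2, 251.3], 0.76)]
cover_ridge top [([405.8, 242.0], 0.76)]
bin_lip scene []
bin_lip top [([290.2, 187.0], 0.87)]
bin_stop scene [([268.8, 194.9], 0.68)]
bin_stop top [([286.4, 272.4], 0.93)]
```

View pics/c9.png

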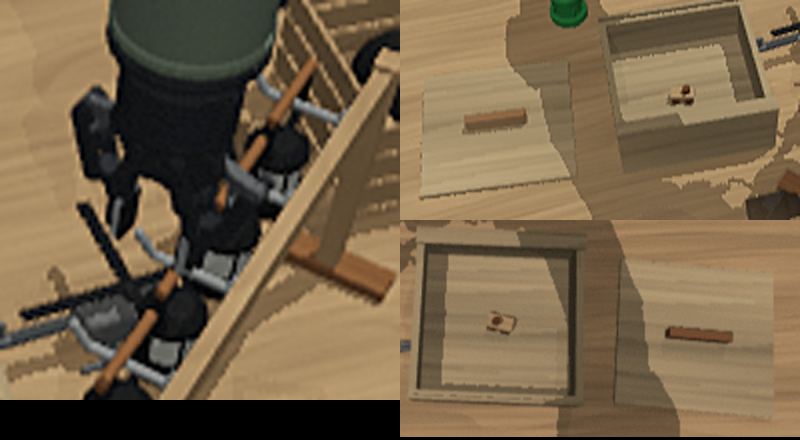

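The picture shows lanterns on the hooks (bars at crop (110,365), (165,285), (235,180), (300,85)), the bin empty but for the wagon, the cover still beside it, ridge at top (406,241). Now I fit bin and cover poses on image edges.

```bash
cat > fit.py <<'E'
from h import *; from scipy.optimize import minimize
def rect(x0,x1,y0,y1,z): 
    c=[(x0,y0,z),(x1,y0,z),(x1,y1,z),(x0,y1,z)]; return [(c[i],c[(i+1)%4]) for i in range(4)]
COV=rect(-.106,.106,-.113,.113,.008)+rect(-.007,.007,-.045,.045,.034)
BIN={'top':rect(-.102,.102,-.105,.105,.084)[1::2][1:]+rect(-.102,.102,-.105,.105,.084)[::2]+[((.092,-.115,.107),(.092,.115,.107)),((.115,-.115,.107),(.115,.115,.107)),((-.109,-.115,.092),(-.109,.115,.092)),((-.114,-.115,.092),(-.114,.115,.092)),((-.109,-.115,.084),(.092,-.115,.084)),((-.109,.115,.084),(.092,.115,.084))]}
BIN['scene']=[((.092,-.115,.107),(.092,.115,.107)),((.115,-.115,.107),(.115,.115,.107)),((-.114,-.115,.092),(-.114,.115,.092)),((-.109,-.115,.084),(.09,-.115,.084)),((-.109,.115,.084),(.09,.115,.084)),((-.1,-.105,.084),(.09,-.105,.084)),((-.1,.105,.084),(.09,.105,.084)),((.115,-.115,.0),(.115,.115,.0))]
def fit(edges,guess,cams,imgs,lim=12):
    D={}
    for n in cams:
        e=cv2.Canny(cv2.GaussianBlur(imgs[n],(0,0),.7),30,80); D[n]=cv2.distanceTransform(255-e,cv2.DIST_L2,5)
    def cost(p):
        c,s=np.cos(p[2]),np.sin(p[2]);t=0
        for n in cams:
            E=edges[n] if isinstance(edges,dict) else edges
            P=np.concatenate([np.linspace(a,b,40) for a,b in E]); 
            W=np.c_[p[0]+c*P[:,0]-s*P[:,1],p[1]+s*P[:,0]+c*P[:,1],P[:,2]]
            C=calibration(n);f=210/np.tan(np.radians(C['fovy'])/2);M=np.array(C['pose']);q=(W-M[:3,3])@M[:3,:3]
            u=C['cx']+f*q[:,0]/q[:,2];v=C['cy']+f*q[:,1]/q[:,2]
            t+=np.minimum(cv2.remap(D[n],u.astype(np.float32),v.astype(np.float32),cv2.INTER_LINEAR,borderValue=9),4).mean()
        return t/len(cams)
    best=None
    for dx in(-.006,0,.006):
        for dy in(-.006,0,.006):
            for da in(-.05,0,.05):
                r=minimize(cost,np.array(guess)+[dx,dy,da],method='Nelder-Mead',options=dict(initial_simplex=np.array(guess)+[dx,dy,da]+np.array([[0,0,0],[.004,0,0],[0,.004,0],[0,0,.03]])))
                if best is None or r.fun<best.fun: best=r
    return best.x[:2].round(4),np.degrees(best.x[2]).round(2),round(best.fun,3)
E
python3 - <<'E'
from fit import *
for suf in ('0','16'):
    I={'scene':cv2.imread(f'pics/{"s" if suf=="16" else "scene"}{suf}.png',0),'top':cv2.imread(f'pics/{"t" if suf=="16" else "top"}{suf}.png',0)}
    for n in('scene','top'):
        print(suf,n,'bin',*fit(BIN,(.508,-.022,-.03),[n],I),'cover',*fit(COV,(.486,-.313,-.1),[n],I))
print(atz('top',(405.8,242),.021),atz('scene',(175.2,251.3),.021))
E
```

```text
Traceback (most recent call last):
  File "fit.py", line 25, in fit
    r=minimize(cost,np.array(guess)+[dx,dy,da],method='Nelder-Mead',options=dict(initial_simplex=np.array(guess)+[dx,dy,da]+np.array([[0,0,0],[.004,0,0],[0,.004,0],[0,0,.03]])))
  File "fit.py", line 17, in cost
    C=calibration(n);f=210/np.tan(np.radians(C['fovy'])/2);M=np.array(C['pose']);q=(W-M[:3,3])@M[:3,:3]
ValueError: time passes only in moves, steps and waits
```

```bash
sed -i 's/^def save/_c={}\n_cal=calibration\ndef calibration(n):\n    if n not in _c: _c[n]=_cal(n)\n    return _c[n]\ndef save/' h.py
python3 - <<'E'
from fit import *
for suf in ('0','16'):
    I={'scene':cv2.imread(f'pics/{"s" if suf=="16" else "scene"}{suf}.png',0),'top':cv2.imread(f'pics/{"t" if suf=="16" else "top"}{suf}.png',0)}
    for n in('scene','top'):
        print(suf,n,'bin',*fit(BIN,(.508,-.022,-.03),[n],I),'cover',*fit(COV,(.486,-.313,-.1),[n],I))
print(atz('top',(405.8,242),.021),atz('scene',(175.2,251.3),.021))
E
```

```text
0 scene bin [ 0.5136 -0.0239] -3.83 0.892 cover [ 0.4918 -0.3115] -7.12 0.998
0 top bin [ 0.5137 -0.0242] -3.71 1.144 cover [ 0.49   -0.3119] -7.47 1.136
16 scene bin [ 0.5139 -0.0235] -4.12 1.275 cover [ 0.4918 -0.3114] -6.95 1.024
16 top bin [ 0.5145 -0.0134] -3.34 1.338 cover [ 0.4906 -0.3121] -7.6 0.971
[ 0.48132187 -0.30562118  0.021     ] [ 0.49609402 -0.3204144   0.021     ]
```

```bash

python3 -m inch '[[0,0,0,0,0,0.12,0.5],[0,0,0,0,0,0.12,0.5],[0,0,0,0,0,0.12,0.5],[0,0,0,0,0,0.12,0.5],[0,0,0,0,0,0.12,0.5]]' >/dev/null
python3 -m inch '[[0,0,0,0,0,0.12,0.5],[0,0,0,0,0,0.04,0.5],[0,0,0,0,0,0,0.5]]' >/dev/null
python3 go.py .491 -.312 .1 1.445
```

```text
turn [-0.  0.  0.] shift after turn [-0.4737 -0.0963  0.2405] shift now [-0.4736 -0.0962  0.2407]
at [0.6459 0.1459 0.3405] [-3.141  0.     1.445] F [-0.3 -0.2  0.3] w 0.043 t 38.1 q7 [-0.63  0.55  0.52  1.37 -0.27  1.3  -0.22]
```

```bash

python3 -m inch '[[-0.024,-0.005,0,0,0,0,0.5],[-0.03,-0.006,0,0,0,0,0.5],[-0.03,-0.006,0,0,0,0,0.5],[-0.03,-0.006,0,0,0,0,0.5],[-0.03,-0.006,0,0,0,0,0.5]]' >/dev/null
python3 -m inch '[[-0.03,-0.006,0,0,0,0,0.5],[-0.03,-0.006,0,0,0,0,0.5],[-0.03,-0.006,0,0,0,0,0.5],[-0.03,-0.006,0,0,0,0,0.5],[-0.03,-0.006,0,0,0,0,0.5]]' >/dev/null
python3 -m inch '[[-0.03,-0.006,0.02,0,0,0,0.5],[-0.03,-0.006,0.03,0,0,0,0.5],[-0.03,-0.006,0.03,0,0,0,0.5],[-0.03,-0.006,0.03,0,0,0,0.5],[-0.03,-0.006,0.03,0,0,0,0.5]]' >/dev/null
python3 -m inch '[[-0.03,-0.007,0.03,0,0,0,0.5],[0,0,0.03,0,0,0,0.5],[0,0,0.03,0,0,0,0.5],[0,0,0,0,0,0,0.5],[0,0,0,0,0,0,0.5]]' >/dev/null
python3 go.py .491 -.312 .014 1.445
python3 - <<'E'
from fit import *
I={n:save(n,n+'17.png') for n in('scene','top')}
I={n:cv2.cvtColor(v,cv2.COLOR_RGB2GRAY) for n,v in I.items()}
for n in I: print(n,'cover',*fit(COV,(.491,-.312,-.125),[n],I))
a=I['scene'];cv2.imwrite('pics/c10.png',cv2.resize(cv2.imread('pics/scene17.png')[190:300,130:280],(800,587),interpolation=cv2.INTER_CUBIC))
E
```

```text
turn [-0.    -0.     0.001] shift after turn [ 0.0005 -0.0002  0.0973] shift now [ 0.0005 -0.0002  0.0973]
at [ 0.4912 -0.3126  0.1113] [-3.141 -0.     1.446] F [0.3 0.6 0.7] w 0.0425 t 40.1 q7 [ 0.15  0.66  0.47  1.83 -0.42  0.75  0.72]
scene cover [ 0.4913 -0.3122] -7.0 1.181
top cover [ 0.4905 -0.3002] -9.2 1.877
```

View pics/c10.png

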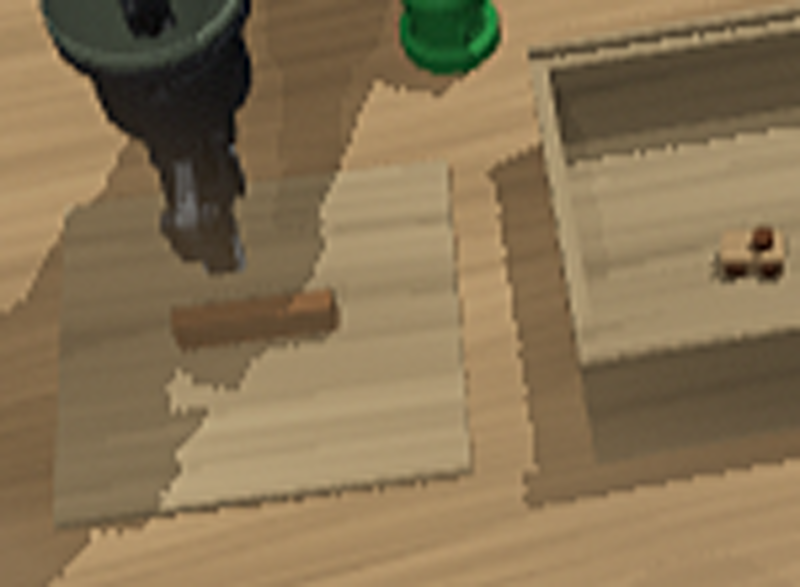

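The cover is unmoved with the gripper over it (ridge centre at scene (178,250)). Descending onto the ridge.

```bash

python3 -m inch '[[0,0,0.02,0,0,0,0.5],[0,0,0.025,0,0,0,0.5],[0,0,0.025,0,0,0,0.5],[0,0,0.016,0,0,0,0.5],[0,0,0,0,0,0,0.5]]'  | grep -E 'pos|force'
python3 -m inch '[[0,0,0.006,0,0,0,0.5],[0,0,0.003,0,0,0,0.5],[0,0,0,0,0,0,0.5]]'  | grep -E 'pos|force'
```

```text
position: [0.4909, -0.312, 0.0241]
force: [0.4, -0.4, 0.4]
finger_force: 0.0
position: [0.4914, -0.3124, 0.0162]
force: [0.9, -0.5, -0.6]
finger_force: 0.0
```

```bash

python3 -m inch '[[0,0,0.004,0,0,0,0.5],[0,0,0,0,0,0,0.8],[0,0,0,0,0,0,1],[0,0,0,0,0,0,1],[0,0,0,0,0,0,1]]' 110
python3 -m inch '[[0,0,0,0,0,0,1],[0,0,0,0,0,0,1]]'
python3 -m inch '[[0,0,-0.01,0,0,0,1],[0,0,-0.01,0,0,0,1],[0,0,-0.02,0,0,0,1],[0,0,-0.02,0,0,0,1],[0,0,0,0,0,0,1]]'
python3 -c "
from workcell import telemetry as t;print(t.observe()['moment'])"
```

```text
clock: 41.5
position: [0.4913, -0.3125, 0.0122]
tool_rot: [3.141, 0.0, 1.445]
force: [-0.9, 1.1, 5.6]
grip_width: 0.0118
finger_force: 108.6
clock: 41.7
position: [0.4913, -0.3124, 0.0122]
tool_rot: [3.141, -0.0, 1.445]
force: [-1.1, 2.1, 6.0]
grip_width: 0.012
finger_force: 108.6
clock: 42.2
position: [0.4923, -0.3132, 0.0747]
tool_rot: [3.138, 0.001, 1.445]
force: [0.3, -0.7, -2.0]
grip_width: 0.0116
finger_force: 107.7
[-0.04655279  0.03360473  0.03303351]
```

```bash

python3 -m inch '[[0,0,-0.02,0,0,0,1],[0,0,-0.025,0,0,0,1],[0,0,-0.025,0,0,0,1],[0,0,-0.025,0,0,-0.03,1],[0,0,0,0,0,-0.03,1]]' >/dev/null
python3 go.py .474 -.0214 .172 1.5045
```

```text
turn [0.004 0.001 0.002] shift after turn [ 0.2898 -0.0375 -0.0025] shift now [ 0.2899 -0.037  -0.0031]
at [ 0.4922 -0.3131  0.1695] [3.138e+00 1.000e-03 1.506e+00] F [-0.4 -0.5 -2. ] w 0.0118 t 42.7 q7 [ 0.12  0.58  0.5   1.8  -0.36  0.85  0.73]
```

```bash

python3 -m inch '[[0.015,-0.002,0,0,0,0,1],[0.025,-0.003,0,0,0,0,1],[0.03,-0.004,0,0,0,0,1],[0.03,-0.004,0,0,0,0,1],[0.03,-0.004,0,0,0,0,1]]' >/dev/null
python3 -m inch '[[0.03,-0.004,0,0,0,0,1],[0.03,-0.004,0,0,0,0,1],[0.03,-0.004,0,0,0,0,1],[0.03,-0.004,0,0,0,0,1],[0.025,-0.003,0,0,0,0,1]]' >/dev/null
python3 -m inch '[[0.015,-0.001,0,0,0,0,1],[0,0,0,0.05,0,0,1],[0,0,0,0.055,0,0,1],[0,0,0,0,0,0,1],[0,0,0,0,0,0,1]]'
python3 - <<'E'
from h import *; from scipy.spatial.transform import Rotation as R
s=telemetry.observe();Rt=R.from_euler('xyz',s['tool_rot']).as_matrix()
print('tilt',np.degrees(np.arctan2(Rt[2,1],np.hypot(Rt[0,1],Rt[1,1]))),Rt.round(3))
# board far edge underside / near edge: tool y = board x, tool -z = board up, underside 12.2mm along +z from TCP
p=s['position']+Rt[:,2]*.0122
print(s['position'],'far',p+Rt[:,1]*.106,'near',p-Rt[:,1]*.106, s['force'],s['moment'])
b=np.array([.514,-.024,0]);c,q=np.cos(-.0663),np.sin(-.0663)
for e in (p+Rt[:,1]*.106,p): print('in bin',c*(e-b)[0]+q*(e-b)[1],-q*(e-b)[0]+c*(e-b)[1])
E
```

```text
clock: 44.2
position: [0.4728, -0.0204, 0.166]
tool_rot: [-3.036, 0.0, 1.505]
force: [-0.2, 0.4, -2.1]
grip_width: 0.0121
finger_force: 107.9
tilt -6.023012063346379 [[ 0.066  0.992 -0.105]
 [ 0.998 -0.066  0.006]
 [-0.    -0.105 -0.994]]
[ 0.47282487 -0.02042878  0.16600863] far [ 0.57673045 -0.02733348  0.14275362] near [ 0.36636391 -0.01336591  0.16499833] [-0.1656958   0.35858133 -2.08474049] [-0.02962608 -0.17425871 -0.03379129]
in bin 0.06281347752452843 0.0008298245145394408
in bin -0.04260138474512145 0.0008297261128841242
```

```bash
cat > brd.py <<'E'
from h import *; from scipy.spatial.transform import Rotation as R
s=telemetry.observe();Rt=R.from_euler('xyz',s['tool_rot']).as_matrix();p=s['position']+Rt[:,2]*.0122
b=np.array([.514,-.024,0]);c,q=np.cos(-.0663),np.sin(-.0663);B=np.array([[c,q,0],[-q,c,0],[0,0,1]])
for n,e in (('far',p+Rt[:,1]*.106),('mid',p),('near',p-Rt[:,1]*.106)): print(n,(B@(e-b)).round(4))
print('tilt',np.degrees(-np.arcsin(Rt[2,1])).round(2),'yaw',np.degrees(np.arctan2(Rt[1,1],Rt[0,1])).round(2),'F bin',(B@s['force']).round(1),'M',(B@s['moment']).round(2),s['clock'],round(s['grip_width'],4))
E
python3 -m inch '[[0,0.001,0.012,0,0,0,1],[0,0.0015,0.014,0,0,0,1],[0,0.0015,0.014,0,0,0,1],[0,0.001,0.01,0,0,0,1],[0,0,0,0,0,0,1]]' | grep force:
python3 -m inch '[[0,0,0,0,0,0,1],[0,0,0,0,0,0,1]]' | grep force:
python3 brd.py
```

```text
force: [0.4, -0.1, -1.2]
finger_force: 107.8
force: [0.6, -0.2, -1.8]
finger_force: 107.8
far [0.0634 0.0007 0.0938]
mid [-0.0421  0.0007  0.1048]
near [-0.1475  0.0007  0.1159]
tilt 5.97 yaw -3.79 F bin [ 0.6 -0.2 -1.8] M [-0.03 -0.15  0.02] 44.9 0.0114
```

```bash

python3 -m inch '[[0,0.0005,0.006,0,0,0,1],[0,0.01,-0.001,0,0,0,1],[0,0.01,-0.001,0,0,0,1],[0,0,0,0,0,0,1],[0,0,0,0,0,0,1]]' | grep force:
python3 brd.py
python3 -m inch '[[0,0.008,-0.001,0,0,0,1],[0,0.006,-0.0005,0,0,0,1],[0,0,0,0,0,0,1],[0,0,0,0,0,0,1]]' | grep force:
python3 brd.py
```

```text
force: [-0.1, 0.1, -2.2]
finger_force: 107.9
far [0.0833 0.0006 0.0871]
mid [-0.0221  0.0006  0.0982]
near [-0.1275  0.0006  0.1093]
tilt 6.02 yaw -3.8 F bin [-0.1  0.1 -2.2] M [-0.01 -0.13 -0.  ] 45.4 0.012
force: [-0.4, -0.4, -2.1]
finger_force: 107.9
far [0.0972 0.0007 0.0871]
mid [-0.0082  0.0007  0.0982]
near [-0.1136  0.0007  0.1094]
tilt 6.03 yaw -3.79 F bin [-0.4 -0.4 -2.1] M [-0.02 -0.16 -0.05] 45.8 0.0118
```

```bash

python3 -m inch '[[0,0.005,-0.0005,0,0,0,1],[0,0,0,0,0,0,1]]' | grep force: | head -1
python3 -m inch '[[0,0.003,-0.0003,0,0,0,1],[0,0,0,0,0,0,1]]' | grep force:| head -1
python3 -m inch '[[0,0.002,-0.0002,0,0,0,1],[0,0,0,0,0,0,1]]' | grep force:| head -1
python3 -m inch '[[0,0.002,-0.0002,0,0,0,1],[0,0,0,0,0,0,1]]' | grep force:| head -1
python3 brd.py
```

```text
force: [-0.2, -0.5, -2.7]
force: [-0.2, -1.2, -2.9]
force: [-1.3, 0.2, -2.2]
force: [-10.9, 0.6, 0.9]
far [0.1075 0.0008 0.0865]
mid [0.0021 0.0008 0.098 ]
near [-0.1032  0.0008  0.1095]
tilt 6.23 yaw -3.79 F bin [-10.9  -0.1   0.9] M [ 0.15  1.83 -0.11] 46.6 0.0117
```

```bash

python3 -m inch '[[0,-0.004,0.0004,0,0,0,1],[0,0.0002,0.0023,-0.021,0,0,1],[0,0.0002,0.0023,-0.021,0,0,1],[0,0,0,0,0,0,1]]' | grep force: | head -1
python3 brd.py
python3 -m inch '[[0,0.0002,0.0023,-0.021,0,0,1],[0,0.0001,0.0023,-0.021,0,0,1],[0,0,0,0,0,0,1],[0,0,0,0,0,0,1]]' | grep force: | head -1
python3 brd.py
```

```text
force: [0.6, -0.2, -2.4]
far [0.1057 0.0008 0.0869]
mid [-0.0001  0.0007  0.0936]
near [-0.1059  0.0007  0.1002]
tilt 3.6 yaw -3.79 F bin [ 0.6 -0.2 -2.4] M [ 0.01 -0.07  0.05] 47.0 0.0119
force: [0.1, 1.0, -2.0]
far [0.107  0.0009 0.0869]
mid [0.001  0.0008 0.0892]
near [-0.105   0.0008  0.0915]
tilt 1.24 yaw -3.78 F bin [ 0.  1. -2.] M [-0.02 -0.06 -0.05] 47.4 0.0118
```

```bash

python3 -m inch '[[0,-0.0015,0.0022,-0.021,0,0,1],[0,0,0.001,0,0,0,1],[0,0,0,0,0,0,1],[0,0,0,0,0,0,1]]' | grep force: | head -1
python3 brd.py
python3 -m inch '[[0,0,0.001,0,0,0,1],[0,0,0,0,0,0,1],[0,0,0,0,0,0,1]]' | grep force: | head -1
python3 -m inch '[[0,0,0.001,0,0,0,1],[0,0,0,0,0,0,1],[0,0,0,0,0,0,1]]' | grep force: | head -1
python3 brd.py
```

```text
force: [-0.2, 0.7, -2.3]
far [0.1058 0.0008 0.0859]
mid [-0.0002  0.0007  0.0859]
near [-0.1062  0.0007  0.0859]
tilt 0.02 yaw -3.78 F bin [-0.2  0.7 -2.3] M [ 0.05 -0.04  0.02] 47.8 0.0116
force: [-0.4, 0.7, -1.9]
force: [-1.7, -0.2, 5.6]
far [0.1057 0.0008 0.084 ]
mid [-0.0003  0.0007  0.084 ]
near [-0.1063  0.0007  0.084 ]
tilt -0.01 yaw -3.79 F bin [-1.6 -0.3  5.6] M [ 0.08  0.39 -0.01] 48.4 0.0118
```

```bash

python3 -m inch '[[0,0,0,0,0,0,0.8],[0,0,0,0,0,0,0.6],[0,0,0,0,0,0,0.5],[0,0,0,0,0,0,0.5],[0,0,-0.005,0,0,0,0.5]]' | grep -E 'pos|force'
python3 -m inch '[[0,0,-0.015,0,0,0,0.5],[0,0,-0.03,0,0,0,0.5],[0,0,-0.04,0,0,0,0.5],[0,0,-0.04,0,0,0,0.5],[0,0,-0.04,0,0,0,0.5]]' | grep -E 'pos|force'
python3 -m inch '[[-0.03,0,-0.02,0,0,0,0.5],[-0.04,0,0,0,0,0,0.5],[-0.04,-0.01,0,0,0,0,0.5],[-0.04,-0.01,0,0,0,0,0.5],[-0.04,-0.01,0,0,0,0,0.5]]' | grep -E 'pos|force'
python3 -m inch '[[-0.04,-0.01,0,0,0,0,0.5],[-0.04,0,0,0,0,0,0.5],[-0.04,0,0,0,0,0,0.5],[0,0,0,0,0,0,0.5],[0,0,0,0,0,0,0.5]]' | grep -E 'pos|force'
python3 - <<'E'
from fit import *
I={n:save(n,n+'18.png') for n in('scene','top')}
G={n:cv2.cvtColor(v,cv2.COLOR_RGB2GRAY) for n,v in I.items()}
E=[(tuple(np.array(a)+[0,0,.084]),tuple(np.array(b)+[0,0,.084])) for a,b in COV]
E=E[:1]+E[2:]
for n in G: print(n,'cover',*fit(E,(.514,-.024,-.066),[n],G))
A=cv2.resize(I['scene'][110:290,220:430],(440,377),interpolation=cv2.INTER_CUBIC);B=cv2.resize(I['top'][95:295,40:350],(360,232),interpolation=cv2.INTER_CUBIC)
o=np.zeros((377,800,3),np.uint8);o[:,:440]=A;o[:232,440:]=B
cv2.imwrite('pics/c11.png',o[:,:,::-1])
E
```

```text
position: [0.5133, -0.0233, 0.1008]
force: [-0.2, -0.5, 0.2]
finger_force: 0.0
position: [0.5132, -0.0235, 0.268]
force: [0.3, -0.8, 0.3]
finger_force: 0.0
position: [0.4703, -0.2123, 0.2865]
force: [1.3, -0.3, -0.1]
finger_force: 0.0
position: [0.4527, -0.3305, 0.286]
force: [-0.2, 1.2, 1.0]
finger_force: 0.0
scene cover [ 0.5167 -0.0258] -3.02 0.629
top cover [ 0.5144 -0.0254] -3.39 0.928
```

View pics/c11.png

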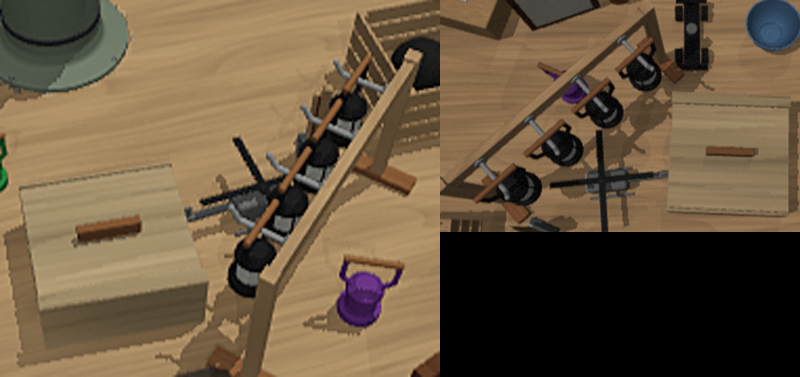

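The picture shows all four lanterns hanging with their bars across the hooks, and the cover flat and square on the bin (ridge at scene (272,219)). Nothing else has moved. Handing in.

```bash
python3 -c "
from workcell import bot
print(bot.job_done())"
```

```text
the job is handed in; nothing more can be done
None
```

I hung all four night lanterns on the rack, left the wagon in the bin, seated the cover flat under the lip and between riser and stop, and handed the job in; the hand-in returned no verdict.

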